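# Clamp the work-light battery with its wing nut

## Task

The battery of the stall's work light is not yet fitted: gently push it along its tray until it is fully home against the end stop. Then turn the wing nut clockwise, in short arcs between the two upright lamp posts, until the clamp foot bears firmly on the battery (about 40 N) without over-tightening it (60 N would crack the case), and let go. Do not knock the posts or disturb the tools lying around.

Things in the scene. Friction and masses are not known exactly. Their poses are not given: they have to be found in the camera images.
- tray: Fixed dark steel tray; origin on the table under the clamp screw's axis, x along the tray to the end stop, y across, z up. Floor 4 mm thick, open end at x = -140 mm; rails 26 mm high, 68 mm apart, from x = -99 mm; the end stop's near face at x = +40 mm. A bridge (30 mm in x, 88 in y) crosses over the battery at x = 0, its top 94 mm high, with a collar to 98 mm round the screw.
- posts: Two upright aluminium lamp posts on the tray, 13 mm thick (black caps 18 mm), 262 mm high, at tray x = 0, y = +-75 mm; origin and axes as the tray's. They rise past the nut: a gripper body above it hits them if its long side lies across the tray; with the long side along the tray it can swing about +-0.9 rad. More than 10 N on them counts as knocking.
- battery: Loose grey box, 130 (x) by 62 (y) by 56 mm high, 0.4 to 0.65 kg, two brass terminals 7 mm high on top at x = -45 mm. Origin: centre of its underside; axes as the tray's within a few degrees. It starts 15 to 40 mm short of the stop; push its -x end face. Home: origin at tray x = -25 mm. Sliding takes 2 to 10 N; never press it with over 40 N.
- nut: Steel wing nut on the clamp screw. Origin on the axis at mid-height of the wings (135 to 154 mm up); x along the wings: 48 mm over their flat ends, 8 mm thick, 22 mm high; below a slim neck a hub of 13 mm radius starts 21 mm below the origin. Grip it across the thickness or over the ends. Clockwise it sinks 4.8 mm per rad; dry friction 0.2 N m (at rest it may act either way), so it stays as left.
- screw: Clamp screw; origin as the nut's, but it does not turn. Below the bridge it carries a rubber foot 28 mm across, sprung (20 N per mm), at an unknown setting: at the start 6 to 13 mm above the battery, not measured. After touch the foot's force rises 96 N per rad of the nut and the nut's torque by 0.0048 N m per N of foot force. In all 1.6 to 3.2 rad of turning.
- spanner: Steel spanner lying beside the tray (+y side). Leave it.
- driver: Screwdriver lying beside the tray (-y side). Leave it.
- oil: Small oil bottle, 50 mm across and 100 mm high, standing beyond the tray. Leave it.
- coupling: Steel pipe coupling, 48 mm across and 40 mm high, standing beyond the tray. Leave it.
- hammer: Hammer on the papers at the left. Leave it.
- jar: Jar at the left. Leave it.
- tape: Roll of tape at the right. Leave it.
Things that resemble listed ones, but are neither listed nor needed, are in the scene too. Several things have the shape of the battery; the one meant has the colours described above.

How it is judged:
By the outcome, as a careful person would: the job done as asked, in the order asked, and still so for the second after the job is handed in, with the robot touching nothing.
It also fails if it takes over 72 s, if anything falls off the work surface, if the arm or the gripper's body presses on something with over 40 N, if the wrist force passes 120 N, or if a joint passes its speed limit or range.

## Robot

A 6-joint arm with a two-finger parallel gripper is mounted at the origin on the work surface. World frame = base frame: x ahead of the robot, y to its left, z up, the work surface at z = 0. Lengths are in m, angles in degrees, forces in N, time in s.
With the tool pointing down it reaches from about 0.35 to 0.975 m from the base axis. Payload 4.9 kg.
Tool frame: the origin (TCP) lies at the very end of the fingers, on their centre line; the grasp point (between the pads) lies 19 mm behind it; z points along the fingers, x is the direction in which the jaws open and shut, and the axes are right-handed (so a half turn about z gives the same grasp; the last joint's range is limited). The gripper opens to 85 mm and grips with 20 to 120 N. Pads are 22 mm wide; open, the fingers measure 114 mm over their backs; the gripper's body (76 mm by 85 mm) begins 54 mm behind the grasp point. The pads swing forward as they close: fully open they stand 13 mm farther back than shut.
Start: joints at [68.526, 3.019, 92.412, -0, 84.569, -6.818], TCP at [0.158, 0.605, 0.231] pointing down, gripper open.
Joint ranges: [-172.51, 172.51], [-57.92, 126.97], [3.15, 148.05], [-58.71, 238.71], [5.1, 150.11], [-179.66, 179.66]. Speed limits (degrees/s): [147.25, 147.25, 180, 180, 180, 180].

## Interface

Orientations are given as a 3x3 rotation matrix whose columns are the frame's x, y, z axes.
In Python, from station import status, eyes, workorder, find_in, mark_of gives the robot as it stands.
- The arm moves only by the tool arm_command, never from a script. Its argument "commands" is a list of rows, each a list of 7 numbers: the shift along the tool's x, y, z in mm, then the turn, a rotation vector about the tool's x, y, z in degrees, then the opening, from 0 (shut) to 1 (fully open). A call has 1 to 20 rows; each row is the pose to reach, as a shift and turn from the pose commanded when the call began, along the tool's axes at that moment; what a row does not reach only later rows make up. A row lasts 1/12 s, in which the tool goes at most 41.7 mm and 7.16 degrees, less where a joint would pass 70% of its speed; a pose out of reach is approached as far as the arm can. A call with a gripper value outside its range is refused whole. The fingers move at their own pace and stop on an object; "squeeze" is the grip in N (left out, the last holds). Time passes only in rows, so rows that repeat a pose let the fingers close. It gives the time, the measured TCP pose, the force and the opening at its end, in the units of the state.
- status.get_state(): the state, without advancing time (a new reading comes with each control period).
- eyes.read_camera(name): name is "scene" or "top"; returns a dict with "image" (400x640x3 uint8, red, green, blue), "range_z" (400x640 float32, m along the optical axis (not along the pixel's ray), 0 where there is no reading), "fx", "fy", "cx", "cy" (pixels), "rvec" (rotation vector, rad) and "tvec" (3), from world to camera coordinates, as OpenCV has them. Camera axes: x right, y down, z forward; pixel columns grow to the right and rows downward; lengths in m; the calibration is good to about 2 mm. A picture is of the moment at which its call begins.
- workorder.close_job(): hands the job in, once; it reports no verdict.
Trained networks look in the newest picture that a camera, given by its name, has taken for a name from the list of things; names that differ only in an ending like _2 or _b are one class to them, and where a whole thing is asked for, a point or a joint stands for the part that bears it (a point fixed in the world has none). Each returns a list of dicts, best first, with "p" (0 to 1); they miss things now and then, are a little off and sometimes report something else, mostly with a low value. They report only what shows in the picture. A call takes as long as a camera call. They do not tell look-alikes from the thing itself.
- find_in(camera, query): "rect" ([left, top, right, bottom] in pixels, round what is visible of it).
- mark_of(camera, query): "xy" ([column, row] in pixels: a listed point, or the origin of a listed thing).
The state is a dict: "time_s": time; "joint_pos": joint angles; "joint_velocities": joint speeds; "joint_torque": joint torques, N m; "tool_pos": TCP position; "tool_rot": TCP orientation; "ft_force": force on the tool from outside, world axes, zero at the start; "wrist_torque": the same for the moment, N m; "opening": opening from 0.0 (shut) to 1.0 (fully open).
Only numpy, scipy, OpenCV 4.12 (cv2) and the standard library are available. Lean on these libraries where they do the work, as an engineer would, in place of code of your own. Each camera call takes 0.05 s, during which the arm holds its last target.

## Working session

There is one attempt and no reset: what is moved stays moved. The work goes in short steps, Python scripts to look and compute and a tool call to move; the robot and the scene stay as the last step left them, time stands still between calls to the robot, and variables do not carry over. Pictures are saved under pics/ and viewed, and the job is handed in when it is done.

Besides the shell and the picture viewer there is one more tool, called after "Request:" by a JSON object that holds its "fn" and its "kwargs", one argument or row to a line. arm_command: Moves the arm, as the interface text tells. Its arguments: {"type":"object","properties":{"commands":{"type":"array","items":{"type":"array","items":{"type":"number"}}},"squeeze":{"type":"number"}},"required":["commands"]}

```bash
ls; mkdir -p pics
cat > h.py <<'E'
import numpy as np, cv2
from station import status, eyes, workorder, find_in, mark_of
def cam(n,save=None):
    c=eyes.read_camera(n)
    if save: cv2.imwrite('pics/'+save,c['image'][:,:,::-1])
    c['R']=cv2.Rodrigues(np.array(c['rvec'],float))[0]; c['t']=np.array(c['tvec'],float).ravel()
    return c
def ray(c,u,v):
    d=np.array([(u-c['cx'])/c['fx'],(v-c['cy'])/c['fy'],1.]); return -c['R'].T@c['t'], c['R'].T@d
def at_z(c,u,v,z):
    o,d=ray(c,u,v); return o+d*(z-o[2])/d[2]
def pts(c):
    z=c['range_z']; v,u=np.mgrid[0:400,0:640]
    P=np.stack([(u-c['cx'])/c['fx']*z,(v-c['cy'])/c['fy']*z,z],-1)
    W=(P-c['t'])@c['R']; W[z==0]=np.nan; return W
def proj(c,P):
    q=c['R']@np.array(P)+c['t']; return q[0]/q[2]*c['fx']+c['cx'],q[1]/q[2]*c['fy']+c['cy']
E
python3 - <<'E'
from h import *
for n in ['scene','top']:
    c=cam(n,n+'0.png'); W=pts(c); print(n,-c['R'].T@c['t'],c['R'][2])
    for k in ['tray','posts','battery','nut','screw','spanner','driver','oil','coupling','hammer','jar','tape']:
        print(k,[(round(r['p'],2),np.round(r['rect'])) for r in find_in(n,k)][:3],[(round(r['p'],2),np.round(r['xy'],1)) for r in mark_of(n,k)][:3])
s=status.get_state(); print({k:np.round(v,3) for k,v in s.items()})
E
```

```text
pics
scene [ 1.39991042 -0.26195388  0.71384456] [-0.78377945  0.2366373  -0.57418861]
tray [(0.68, array([303., 147., 370., 246.]))] []
posts [(0.94, array([310., 150., 370., 233.])), (0.38, array([308., 147., 367., 245.]))] []
battery [(0.91, array([315., 196., 348., 236.])), (0.87, array([243., 179., 274., 210.])), (0.78, array([224., 237., 276., 273.]))] [(0.95, array([334.7, 184.2])), (0.87, array([327.8, 223.3])), (0.79, array([258.2, 203.4]))]
nut [(0.6, array([329., 185., 347., 202.]))] [(0.62, array([334.7, 190.9]))]
screw [(0.64, array([334., 189., 347., 201.])), (0.25, array([308., 149., 368., 243.]))] [(0.76, array([336.7, 190.8]))]
spanner [] [(0.55, array([383.9, 225.3]))]
driver [(0.71, array([279., 218., 301., 263.]))] [(0.57, array([291.9, 240.6]))]
oil [(0.98, array([373., 224., 396., 260.]))] []
coupling [(0.79, array([324., 249., 341., 274.]))] [(0.54, array([331.6, 264.1]))]
hammer [(0.65, array([384., 170., 464., 189.]))] [(0.6, array([419.5, 184.6])), (0.19, array([337.1, 190.2]))]
jar [(0.6, array([442., 186., 466., 222.]))] []
tape [(0.59, array([163., 206., 
[... 1376 characters left out ...]
ray([195.2, 191.9]))]
tape [(0.8, array([444., 240., 476., 269.]))] [(0.78, array([458.2, 253.3]))]
{'time_s': np.float64(2.5), 'joint_pos': array([ 6.8526e+01,  3.0210e+00,  9.2412e+01, -1.0000e-03,  8.4568e+01,
       -6.8160e+00]), 'joint_velocities': array([-0.032,  0.12 , -0.066, -0.025, -0.008,  0.065]), 'joint_torque': array([-0.0000e+00, -3.9369e+01, -3.7044e+01, -0.0000e+00,  1.0000e-03,
        0.0000e+00]), 'tool_pos': array([0.158, 0.605, 0.231]), 'tool_rot': array([[ 0.253,  0.967,  0.   ],
       [ 0.967, -0.253, -0.   ],
       [-0.   ,  0.   , -1.   ]]), 'ft_force': array([ 0.054, -0.428, -0.452]), 'wrist_torque': array([-0.022, -0.001,  0.034]), 'opening': np.float64(0.998)}
```

View images.

Run:
```python
import cv2
a=cv2.imread('pics/top0.png')[120:280,230:430]; cv2.imwrite('pics/top0z.png',cv2.resize(a,None,fx=3.7,fy=3.7,interpolation=cv2.INTER_CUBIC))
a=cv2.imread('pics/scene0.png')[130:290,230:430]; cv2.imwrite('pics/scene0z.png',cv2.resize(a,None,fx=3.7,fy=3.7,interpolation=cv2.INTER_CUBIC))
```

```text
(no output)
```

View pics/top0z.png

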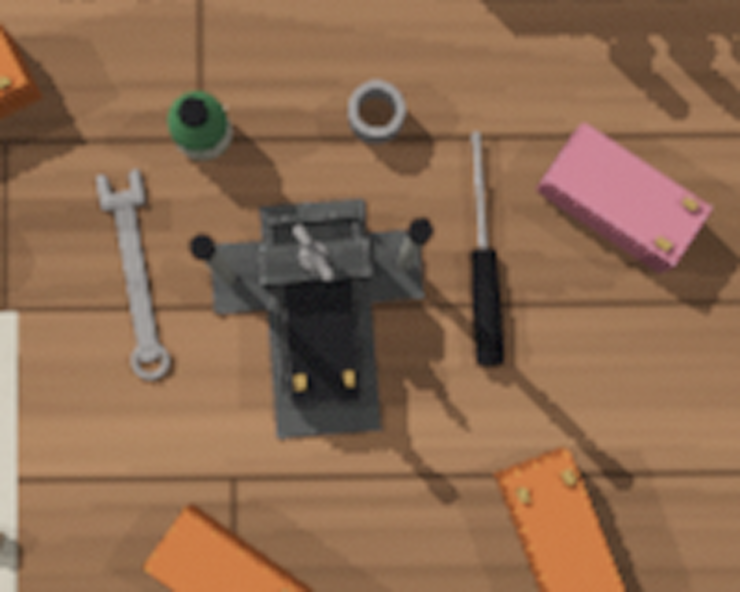

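View pics/scene0z.png

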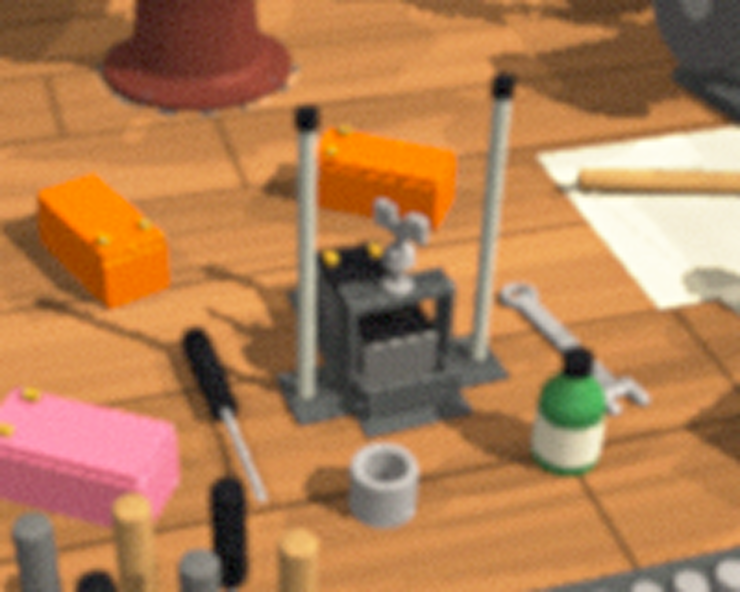

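View pics/top0.png

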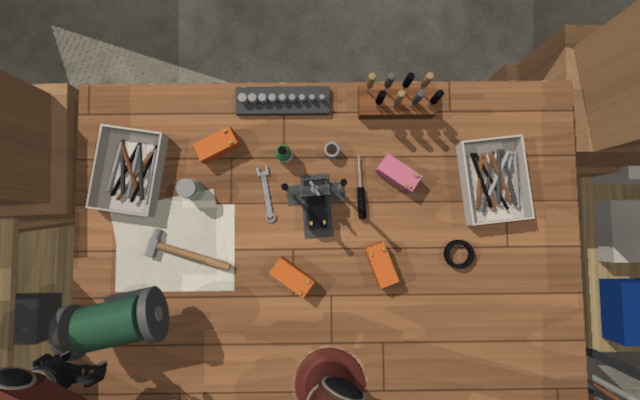

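View pics/scene0.png

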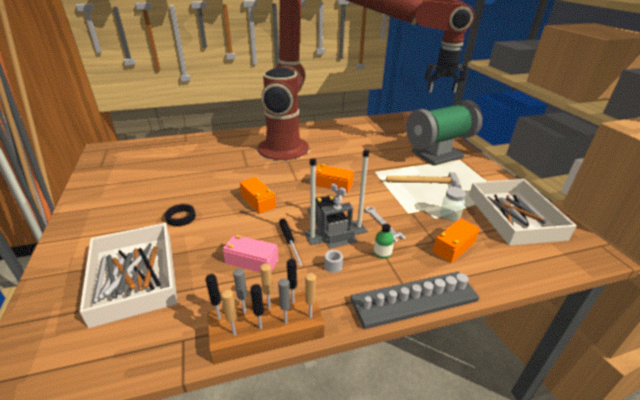

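```bash
python3 - <<'E'
from h import *
for n in ['top','scene']:
    c=cam(n); W=pts(c)
    if n=='top': np.savez('top.npz',W=W,im=c['image'])
    sl=W[...,2]
    m=(sl>0.235)&(sl<0.275)&(abs(W[...,0]-.6)<.25)&(abs(W[...,1])<.25)
    k,l,st,ce=cv2.connectedComponentsWithStats(m.astype(np.uint8))
    for i in range(1,k): 
        if st[i,4]>2: print(n,'cap',st[i],ce[i],np.nanmedian(W[l==i],0),at_z(c,*ce[i],0.262 if n=='top' else 0.255))
    hsv=cv2.cvtColor(c['image'],cv2.COLOR_RGB2HSV)
    if n=='top':
        for u,v in [(230+300/3.7,120+382/3.7),(230+349/3.7,120+379/3.7)]:
            print('term',u,v,at_z(c,u,v,0.067), W[int(v),int(u)])
        # wings
        m=(sl>.14)&(sl<.16)&(abs(W[...,0]-.6)<.25)&(abs(W[...,1])<.2)
        k,l,st,ce=cv2.connectedComponentsWithStats(m.astype(np.uint8))
        for i in range(1,k):
            if st[i,4]>2: 
                Q=W[l==i]; ev=np.linalg.eigh(np.cov(Q[:,:2].T)); print('wing',st[i],ce[i],Q.mean(0),Q.min(0),Q.max(0),ev, np.degrees(np.arctan2(ev[1][1,1],ev[1][0,1])))
        # bridge top 
        m=(sl>.088)&(sl<.102)&(abs(W[...,0]-.62)<.1)&(abs(W[...,1])<.1)
        Q=W[m]; r=cv2.minAreaRect(Q[:,:2].astype(np.float32)*1000); print('bridge',r,len(Q), np.median(Q[:,2]))
        m=(sl>.05)&(sl<.08)&(abs(W[...,0]-.58)<.1)&(abs(W[...,1])<.1)
        Q=W[m]; r=cv2.minAreaRect(Q[:,:2].astype(np.float32)*1000); print('bat',r,len(Q), np.median(Q[:,2]),Q.min(0),Q.max(0))
E
python3 - <<'E'
import cv2
a=cv2.imread('pics/top0.png')[165:250,270:360]; cv2.imwrite('pics/t0zz.png',cv2.resize(a,None,fx=7,fy=7,interpolation=cv2.INTER_CUBIC))
E
```

```text
top cap [340 179   7   8  40] [342.9  182.25] [ 0.59105266 -0.03471222  0.2611101 ] [ 0.590368   -0.03444034  0.262     ]
top cap [281 184   7   7  40] [283.8   186.925] [0.57981477 0.1139846  0.26082063] [0.57980261 0.11428246 0.262     ]
term 311.0810810810811 223.24324324324323 [0.48997103 0.05112982 0.067     ] [0.49070792 0.05138604 0.06623723]
term 324.3243243243243 222.43243243243242 [0.49203885 0.01148157 0.067     ] [0.49335211 0.01243258 0.06605404]
wing [377  95   7   7  19] [379.15789474  98.89473684] [ 0.84031115 -0.14686823  0.15048588] [ 0.83692959 -0.15823174  0.14078962] [ 0.84913741 -0.13949483  0.15980813] EighResult(eigenvalues=array([5.62175844e-06, 3.76567558e-05]), eigenvectors=array([[-0.91699491,  0.39889889],
       [ 0.39889889,  0.91699491]])) 66.49063895529704
wing [395  95   4   6  10] [396.4  97.7] [ 0.84385609 -0.19625139  0.14918672] [ 0.8394466  -0.19955017  0.14055691] [ 0.84874852 -0.19343243  0.15981528] EighResult(eigenvalues=array([3.00216880e-07, 1.68598375e-05]), eigenvectors=array([[ 0.50171857, -0.86503091],
       [-0.86503091, -0.50171857]
[... 894 characters left out ...]
]), eigenvectors=array([[-0.81890912, -0.57392321],
       [-0.57392321,  0.81890912]])) 125.0242590071533
bridge ((586.568359375, 27.640594482421875), (30.214433670043945, 113.81503295898438), 4.060819625854492) 229 0.09342765538436047
bat ((530.9077758789062, 14.048500061035156), (101.34321594238281, 113.28485870361328), 10.14616584777832) 619 0.05957450210472754 [ 0.48135327 -0.03399706  0.05002222] [0.58989017 0.07862197 0.07874305]
scene cap [363 149   7  12  63] [365.50793651 154.36507937] [0.5882964  0.11156335 0.25464705] [0.59230323 0.10967969 0.255     ]
scene cap [310 158   7  12  64] [312.65625 162.625  ] [ 0.5984804  -0.03676298  0.25467705] [ 0.60014817 -0.03760428  0.255     ]
```

View pics/t0zz.png

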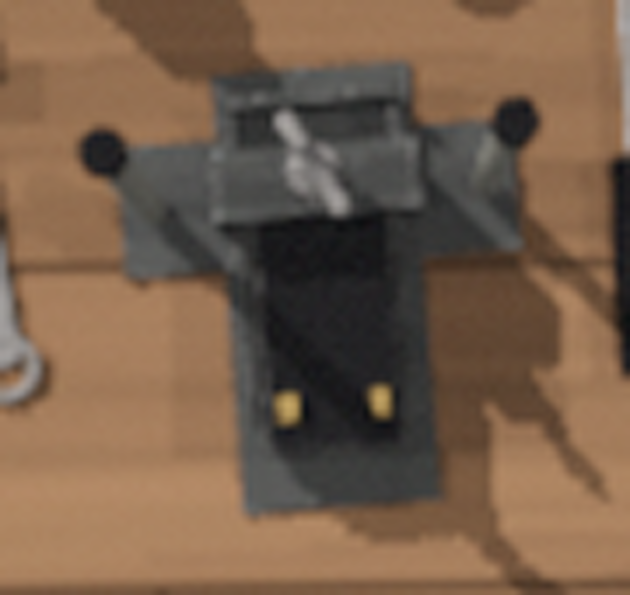

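The top view shows the grey battery in the tray, terminals at about (311,223) and (324,222), caps at (284,187) and (343,182), and the nut at (314,189). I make the tray origin about (0.586, 0.040) with yaw 4.1°. The battery is about 25 mm short, and the wings are at about 29° world. I'll move behind the battery now.

Request:
{"fn": "arm_command", "kwargs": {
  "commands": [
    [0, 0, -40, 0, 0, 0, 0.3],
    [0, 0, -40, 0, 0, 0, 0.3],
    [-487, 414, -40, 0, 0, -18.8, 0.3],
    [-487, 414, -40, 0, 0, -18.8, 0.3],
    [-487, 414, -40, 0, 0, -18.8, 0.3],
    [-487, 414, -40, 0, 0, -18.8, 0.3],
    [-487, 414, -40, 0, 0, -18.8, 0.3],
    [-487, 414, -40, 0, 0, -18.8, 0.3],
    [-487, 414, -40, 0, 0, -18.8, 0.3],
    [-487, 414, -40, 0, 0, -18.8, 0.3],
    [-487, 414, -40, 0, 0, -18.8, 0.3],
    [-487, 414, -40, 0, 0, -18.8, 0.3],
    [-487, 414, -40, 0, 0, -18.8, 0.3],
    [-487, 414, -40, 0, 0, -18.8, 0.3],
    [-487, 414, -40, 0, 0, -18.8, 0.3],
    [-487, 414, -40, 0, 0, -18.8, 0.3],
    [-487, 414, -40, 0, 0, -18.8, 0.3],
    [-487, 414, -40, 0, 0, -18.8, 0.3],
    [-487, 414, -40, 0, 0, -18.8, 0.3],
    [-487, 414, -40, 0, 0, -18.8, 0.3]
  ],
  "squeeze": 60
}}

```text
time_s: 4.27
tool_pos: [0.4357, 0.0282, 0.2717]
tool_rot: [[-0.07, 0.998, 0.001], [0.998, 0.07, 0.0], [0.0, 0.001, -1.0]]
ft_force: [0.2, 0.4, -0.1]
opening: 0.299
```

Request:
{"fn": "arm_command", "kwargs": {
  "commands": [
    [0, 0, 235, 0, 0, 0, 0.3],
    [0, 0, 235, 0, 0, 0, 0.3],
    [0, 0, 235, 0, 0, 0, 0.3],
    [0, 0, 235, 0, 0, 0, 0.3],
    [0, 0, 235, 0, 0, 0, 0.3],
    [0, 0, 235, 0, 0, 0, 0.3],
    [0, 0, 235, 0, 0, 0, 0.3],
    [0, 0, 235, 0, 0, 0, 0.3]
  ]
}}

```text
time_s: 4.93
tool_pos: [0.4342, 0.03, 0.0356]
tool_rot: [[-0.074, 0.997, -0.003], [0.997, 0.074, 0.001], [0.001, -0.003, -1.0]]
ft_force: [0.3, 0.8, 0.1]
opening: 0.3
```

Run:
```python
from h import *
c=cam('top'); 
cv2.imwrite('pics/p1.png',cv2.resize(c['image'][150:270,250:390,::-1],None,fx=5,fy=5,interpolation=cv2.INTER_CUBIC))
s=status.get_state(); print(s['tool_pos'],s['ft_force'],s['wrist_torque'])
```

```text
[0.43623157 0.02964161 0.03773353] [-0.02660012 -0.28806207  0.29077798] [-0.04842826 -0.07181834 -0.01218965]
```

View pics/p1.png

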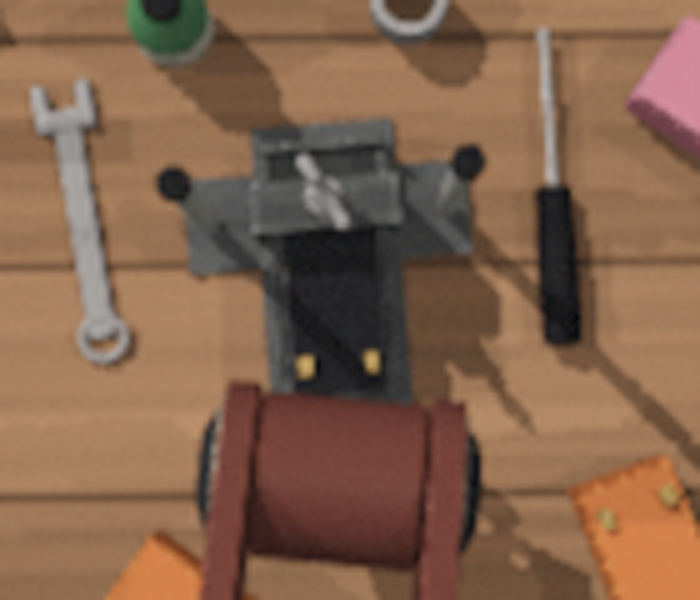

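Request:
{"fn": "arm_command", "kwargs": {
  "commands": [
    [0, 5, 0, 0, 0, 0, 0.3],
    [0, 10, 0, 0, 0, 0, 0.3],
    [0, 14, 0, 0, 0, 0, 0.3],
    [0, 16, 0, 0, 0, 0, 0.3],
    [0, 17.5, 0, 0, 0, 0, 0.3],
    [0, 19, 0, 0, 0, 0, 0.3],
    [0, 20.5, 0, 0, 0, 0, 0.3],
    [0, 22, 0, 0, 0, 0, 0.3],
    [0, 23.5, 0, 0, 0, 0, 0.3],
    [0, 25, 0, 0, 0, 0, 0.3],
    [0, 26.5, 0, 0, 0, 0, 0.3],
    [0, 28, 0, 0, 0, 0, 0.3],
    [0, 29.5, 0, 0, 0, 0, 0.3],
    [0, 31, 0, 0, 0, 0, 0.3],
    [0, 32.5, 0, 0, 0, 0, 0.3],
    [0, 34, 0, 0, 0, 0, 0.3]
  ]
}}

```text
time_s: 6.32
tool_pos: [0.4679, 0.0311, 0.0361]
tool_rot: [[-0.072, 0.997, -0.005], [0.997, 0.072, -0.0], [-0.0, -0.005, -1.0]]
ft_force: [-6.2, -0.8, 5.5]
opening: 0.301
```

Request:
{"fn": "arm_command", "kwargs": {
  "commands": [
    [0, 1.3, 0, 0, 0, 0, 0.3],
    [0, 2.6, 0, 0, 0, 0, 0.3],
    [0, 3.9, 0, 0, 0, 0, 0.3],
    [0, 5.2, 0, 0, 0, 0, 0.3],
    [0, 6.5, 0, 0, 0, 0, 0.3],
    [0, 7.8, 0, 0, 0, 0, 0.3]
  ]
}}

```text
time_s: 6.82
tool_pos: [0.4756, 0.0318, 0.036]
tool_rot: [[-0.073, 0.997, -0.005], [0.997, 0.073, -0.0], [0.0, -0.005, -1.0]]
ft_force: [-6.9, -0.5, 5.4]
opening: 0.3
```

Run:
```python
from h import *
c=cam('top'); 
cv2.imwrite('pics/p2.png',cv2.resize(c['image'][150:270,250:390,::-1],None,fx=5,fy=5,interpolation=cv2.INTER_CUBIC))
s=status.get_state(); print(s['tool_pos'],s['ft_force'],s['wrist_torque'])
```

```text
[0.47596017 0.03177779 0.03602262] [-5.09868201 -1.17241064  4.20006945] [-0.07391383  0.84009788 -0.03698249]
```

View pics/p2.png

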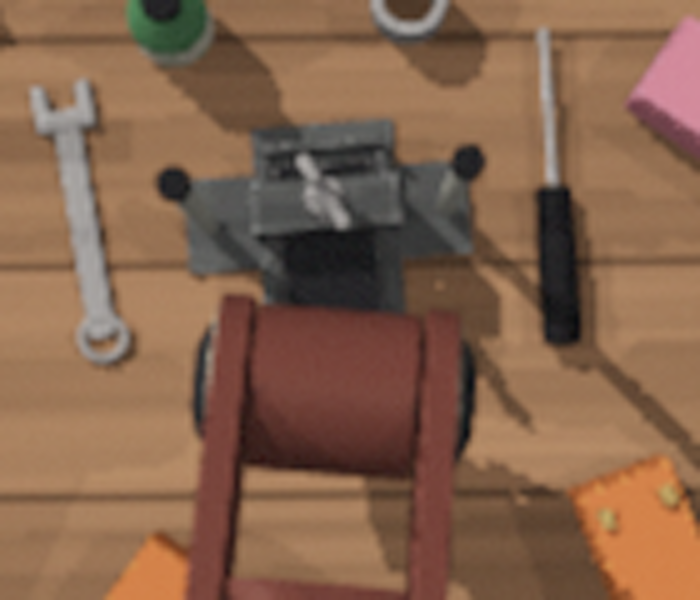

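Request:
{"fn": "arm_command", "kwargs": {
  "commands": [
    [0, 1.2, 0, 0, 0, 0, 0.3],
    [0, 2.4, 0, 0, 0, 0, 0.3],
    [0, 3.4, 0, 0, 0, 0, 0.3],
    [0, 4.2, 0, 0, 0, 0, 0.3],
    [0, 4.8, 0, 0, 0, 0, 0.3],
    [0, 5.4, 0, 0, 0, 0, 0.3]
  ]
}}

```text
time_s: 7.37
tool_pos: [0.481, 0.0322, 0.036]
tool_rot: [[-0.073, 0.997, -0.004], [0.997, 0.073, -0.0], [0.0, -0.004, -1.0]]
ft_force: [-6.6, -0.5, 4.9]
opening: 0.299
```

Request:
{"fn": "arm_command", "kwargs": {
  "commands": [
    [0, 0.6, 0, 0, 0, 0, 0.3],
    [0, 1.2, 0, 0, 0, 0, 0.3],
    [0, 1.8, 0, 0, 0, 0, 0.3]
  ]
}}

```text
time_s: 7.62
tool_pos: [0.4828, 0.0323, 0.036]
tool_rot: [[-0.072, 0.997, -0.004], [0.997, 0.072, -0.0], [0.0, -0.004, -1.0]]
ft_force: [-6.2, -0.8, 5.6]
opening: 0.301
```

Request:
{"fn": "arm_command", "kwargs": {
  "commands": [
    [0, 0.5, 0, 0, 0, 0, 0.3],
    [0, 1.0, 0, 0, 0, 0, 0.3]
  ]
}}

```text
time_s: 7.78
tool_pos: [0.4838, 0.0324, 0.036]
tool_rot: [[-0.072, 0.997, -0.004], [0.997, 0.072, -0.0], [0.0, -0.004, -1.0]]
ft_force: [-5.7, 0.6, 5.3]
opening: 0.301
```

Request:
{"fn": "arm_command", "kwargs": {
  "commands": [
    [0, 0.5, 0, 0, 0, 0, 0.3],
    [0, 1.0, 0, 0, 0, 0, 0.3]
  ]
}}

```text
time_s: 7.95
tool_pos: [0.4848, 0.0325, 0.036]
tool_rot: [[-0.073, 0.997, -0.004], [0.997, 0.073, -0.0], [0.0, -0.004, -1.0]]
ft_force: [-5.7, -0.4, 4.7]
opening: 0.304
```

Request:
{"fn": "arm_command", "kwargs": {
  "commands": [
    [0, 0.5, 0, 0, 0, 0, 0.3],
    [0, 0.8, 0, 0, 0, 0, 0.3]
  ]
}}

```text
time_s: 8.12
tool_pos: [0.4856, 0.0325, 0.036]
tool_rot: [[-0.072, 0.997, -0.004], [0.997, 0.072, -0.0], [0.0, -0.004, -1.0]]
ft_force: [-6.3, -1.2, 4.4]
opening: 0.303
```

Request:
{"fn": "arm_command", "kwargs": {
  "commands": [
    [0, 0.4, 0, 0, 0, 0, 0.3],
    [0, 0.8, 0, 0, 0, 0, 0.3]
  ]
}}

```text
time_s: 8.28
tool_pos: [0.4864, 0.0326, 0.036]
tool_rot: [[-0.072, 0.997, -0.004], [0.997, 0.072, -0.0], [0.0, -0.004, -1.0]]
ft_force: [-6.3, 0.3, 4.7]
opening: 0.3
```

Request:
{"fn": "arm_command", "kwargs": {
  "commands": [
    [0, 0.4, 0, 0, 0, 0, 0.3],
    [0, 0.8, 0, 0, 0, 0, 0.3]
  ]
}}

```text
time_s: 8.45
tool_pos: [0.4866, 0.0326, 0.036]
tool_rot: [[-0.073, 0.997, -0.006], [0.997, 0.073, -0.0], [0.0, -0.006, -1.0]]
ft_force: [-9.2, 0.2, 7.7]
opening: 0.296
```

Request:
{"fn": "arm_command", "kwargs": {
  "commands": [
    [0, 0.4, 0, 0, 0, 0, 0.3],
    [0, 0.8, 0, 0, 0, 0, 0.3]
  ]
}}

```text
time_s: 8.62
tool_pos: [0.4866, 0.0326, 0.0359]
tool_rot: [[-0.073, 0.997, -0.008], [0.997, 0.073, -0.0], [0.0, -0.008, -1.0]]
ft_force: [-12.7, -1.8, 10.5]
opening: 0.3
```

Request:
{"fn": "arm_command", "kwargs": {
  "commands": [
    [0, 0.4, 0, 0, 0, 0, 0.3],
    [0, 0.8, 0, 0, 0, 0, 0.3]
  ]
}}

```text
time_s: 8.78
tool_pos: [0.4866, 0.0326, 0.0359]
tool_rot: [[-0.073, 0.997, -0.011], [0.997, 0.073, -0.001], [0.0, -0.011, -1.0]]
ft_force: [-16.1, -2.1, 12.3]
opening: 0.298
```

Request:
{"fn": "arm_command", "kwargs": {
  "commands": [
    [0, 0.4, 0, 0, 0, 0, 0.3],
    [0, 0.8, 0, 0, 0, 0, 0.3]
  ]
}}

```text
time_s: 8.95
tool_pos: [0.4866, 0.0326, 0.0359]
tool_rot: [[-0.073, 0.997, -0.013], [0.997, 0.073, -0.001], [0.0, -0.013, -1.0]]
ft_force: [-19.1, -1.6, 16.6]
opening: 0.299
```

Battery hit a hard stop at tool x 0.4866, matching home within about 1 mm, at 19 N. Backing off and rising.

Request:
{"fn": "arm_command", "kwargs": {
  "commands": [
    [0, -3, 0, 0, 0, 0, 0.3],
    [0, -15, 0, 0, 0, 0, 0.3],
    [0, -40, 0, 0, 0, 0, 0.8],
    [0, -40, -40, 0, 0, 0, 0.8],
    [0, -60, -250, 0, 0, 0, 0.8],
    [0, -60, -250, 0, 0, 0, 0.8],
    [0, -60, -250, 0, 0, 0, 0.8],
    [0, -60, -250, 0, 0, 0, 0.8],
    [0, -60, -250, 0, 0, 0, 0.8],
    [0, -60, -250, 0, 0, 0, 0.8],
    [0, -60, -250, 0, 0, 0, 0.8]
  ]
}}

```text
time_s: 9.87
tool_pos: [0.433, 0.0283, 0.2907]
tool_rot: [[-0.072, 0.997, 0.009], [0.997, 0.072, -0.001], [-0.001, 0.008, -1.0]]
ft_force: [-0.4, 0.2, -0.7]
opening: 0.796
```

Run:
```python
from h import *
s=status.get_state(); print(s['time_s'],s['tool_pos'],s['ft_force'],s['wrist_torque'])
for n in ['top','scene']:
    c=cam(n); W=pts(c); np.savez(n+'1.npz',W=W,im=c['image'],**{k:c[k] for k in['fx','fy','cx','cy','R','t']})
    ub,vb=[int(x) for x in proj(c,[.586,.04,.145])]
    print(n,ub,vb)
    cv2.imwrite(f'pics/{n}2.png',cv2.resize(c['image'][vb-40:vb+50,ub-50:ub+50,::-1],None,fx=7,fy=6.6,interpolation=cv2.INTER_CUBIC))
    z=W[vb-14:vb+15,ub-14:ub+15,2]*1000
    if n=='top': print(np.array2string(np.nan_to_num(z[4:26,4:26]).astype(int),max_line_width=200))
    for q in ['battery','nut']: print(q,[(round(r['p'],2),np.round(r['xy'],1)) for r in mark_of(n,q)][:3])
```

```text
9.8667 [0.43299762 0.02828058 0.29065633] [-0.38822899  0.20870352 -0.69979151] [0.01321053 0.01572282 0.01294511]
top 314 188
[[  5   1   3   3   1   2   2   2   2   7  34  35  34  36  33  32  33  30  34  32  34  32]
 [ 30  33  33  38  30  33  35  33  34  35  51  51  51  58  59  66  59  57  60  53  24  24]
 [ 53  59  56  62  56  57  60  61  61  61  58  62  56  60  64  62  58  61  63  50   2  26]
 [ 58  65  63  61  60  62 163  62  58  59  59  61  62  58  60  56  61  58  52  53   1  25]
 [ 58  56  56  61  62 161 166 161  58  59  57  57  60  60  58  58  60  63  59  58   7  28]
 [ 57  56  61  59  56 162 163 163 160  61  58  62  61  59  64  56  56  59  58  57   4  20]
 [ 60  61  62  60  58  56 160 161 160  56  57  59  59  57  58  61  59  60  57  57   3  27]
 [ 52  58  60  59  58  56 159 167 161 159  61  58  62  60  61  62  62  95  93  93  94  92]
 [ 50  62  60  59  90  95  93 165 163 161 128 128 123  92  93  92  91  96  94  94  95  93]
 [ 94  92  97  93  95  93  93 144 159 155 157 128 128 126  93  97  90  90  91  92  94  88]
 [ 93  92  91  90  98  94  96 131 152 153 154 153 129 128 119  
[... 617 characters left out ...]
93  95  93 160 162 159  92  87  92  93  88  84]
 [ 91  93  94  90  89  87  90  96  88  60  58  58  58  61 153  57  57  60  54  62  58   3]
 [ 15  46  57  56  62  58  60  61  61  56  61  63  52  58  55  59  60  62  58  61  62   5]
 [ 19  53  59  57  60  59  58  58  58  60  59  58  59  58  63  57  61  58  60  60  59   1]
 [ 25  49  59  62  62  62  60  62  57  59  59  56  56  59  60  59  61  60  59  60  61  55]]
battery [(0.94, array([215.9, 144.8])), (0.86, array([317.8, 201. ])), (0.85, array([381.7, 261.2]))]
nut [(0.53, array([313.7, 188.6]))]
scene 337 191
battery [(0.97, array([333.1, 229. ])), (0.96, array([260. , 203.5])), (0.94, array([332., 184.]))]
nut [(0.61, array([338.4, 192.2]))]
```

View pics/top2.png

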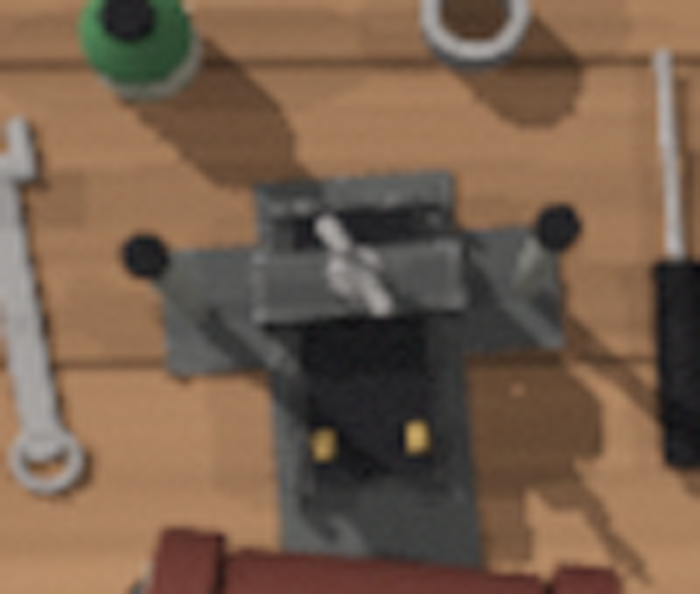

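View pics/scene2.png

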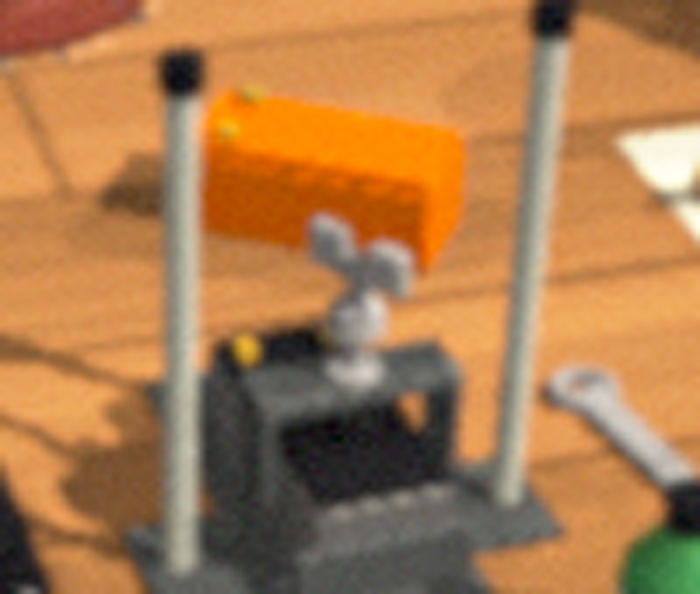

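Run:
```python
import numpy as np
from h import *
d=np.load('top1.npz'); W=d['W']; c={k:d[k] for k in d}
m=np.zeros((400,640),bool); m[175:203,302:328]=1
for lo in (.140,.156):
    Q=W[m&(W[...,2]>lo)&(W[...,2]<.18)]; 
    q=Q[:,:2]; r=cv2.minAreaRect(q.astype(np.float32)*1000); ev=np.linalg.eigh(np.cov(q.T))[1][:,1]
    s=(q-q.mean(0))@ev; mid=q.mean(0)+ev*(s.max()+s.min())/2
    print(len(q),q.mean(0),mid,s.max()-s.min(),np.degrees(np.arctan(ev[1]/ev[0])),np.percentile(Q[:,2],[50,90]),r)
d2=np.load('scene1.npz');W2=d2['W']; m=np.zeros((400,640),bool); m[178:215,320:355]=1
Q=W2[m&(W2[...,2]>.135)&(W2[...,2]<.19)&(abs(W2[...,0]-.586)<.04)&(abs(W2[...,1]-.04)<.04)]
print('scene',len(Q),Q.mean(0),Q.min(0),Q.max(0), np.percentile(Q[:,2],[2,50,98]))
# terminals
im=d['im'];hsv=cv2.cvtColor(im,cv2.COLOR_RGB2HSV)
mm=np.zeros((400,640),bool); mm[195:230,300:335]=1
b=mm&(hsv[...,1]>110)&(hsv[...,2]>110)&(W[...,2]>.05); k,l,st,ce=cv2.connectedComponentsWithStats(b.astype(np.uint8))
for i in range(1,k):
    if st[i,4]>2: print(st[i],ce[i],at_z(c,*ce[i],.066),np.nanmean(W[l==i],0))
```

```text
52 [0.58509172 0.04058733] [0.58498647 0.04052035] 0.0462470281072241 32.47002601310431 [0.16076806 0.16415471] ((584.995361328125, 40.52179718017578), (46.29969024658203, 7.713633060455322), 31.557743072509766)
37 [0.58590293 0.04064814] [0.58534348 0.04028764] 0.04587118158899297 32.79729252722911 [0.16265801 0.16546828] ((585.2018432617188, 40.59833526611328), (45.86775588989258, 7.628015518188477), 31.557743072509766)
scene 108 [0.59141727 0.03785742 0.15413339] [0.56952436 0.02404164 0.13653924] [0.61166774 0.05366411 0.16520222] [0.1408353  0.15428129 0.16453622]
[322 212   3   4  12] [323.  213.5] [0.51884537 0.0151981  0.066     ] [0.51889285 0.01519181 0.06489342]
[309 214   2   3   6] [309.5 215. ] [0.51470442 0.05572077 0.066     ] [0.51468776 0.05570537 0.06655891]
```

Request:
{"fn": "arm_command", "kwargs": {
  "commands": [
    [1, 153, 0, 0, 0, 62, 0.8],
    [1, 153, 0, 0, 0, 62, 0.8],
    [1, 153, 0, 0, 0, 62, 0.8],
    [1, 153, 0, 0, 0, 62, 0.8],
    [1, 153, 0, 0, 0, 62, 0.8],
    [1, 153, 0, 0, 0, 62, 0.8],
    [1, 153, 0, 0, 0, 62, 0.8],
    [1, 153, 0, 0, 0, 62, 0.8],
    [1, 153, 0, 0, 0, 62, 0.8],
    [1, 153, 0, 0, 0, 62, 0.8],
    [1, 153, 0, 0, 0, 62, 0.8],
    [1, 153, 0, 0, 0, 62, 0.8]
  ]
}}

```text
time_s: 11.17
tool_pos: [0.5835, 0.0405, 0.2854]
tool_rot: [[0.846, 0.534, -0.001], [0.534, -0.846, 0.0], [-0.001, -0.001, -1.0]]
ft_force: [-0.2, -0.1, 0.2]
opening: 0.8
```

Run:
```python
from h import *
c=cam('scene')
cv2.imwrite('pics/s3.png',cv2.resize(c['image'][90:260,260:440,::-1],None,fx=4,fy=3.5,interpolation=cv2.INTER_CUBIC))
s=status.get_state(); print({k:np.round(s[k],4) for k in s})
```

```text
{'time_s': np.float64(11.2167), 'joint_pos': array([-3.31360e+00, -3.89230e+00,  9.41306e+01,  1.10000e-03,
        8.98175e+01, -3.55427e+01]), 'joint_velocities': array([ 0.0628, -0.1778, -0.2167,  0.0363, -0.0587,  0.4321]), 'joint_torque': array([-1.60000e-03, -3.46362e+01, -3.76652e+01, -0.00000e+00,
        2.80000e-03, -9.80000e-03]), 'tool_pos': array([0.5836, 0.0405, 0.2857]), 'tool_rot': array([[ 8.459e-01,  5.333e-01, -1.000e-03],
       [ 5.333e-01, -8.459e-01,  1.000e-04],
       [-8.000e-04, -6.000e-04, -1.000e+00]]), 'ft_force': array([-0.0525, -0.1077, -0.1649]), 'wrist_torque': array([0.0143, 0.0192, 0.0089]), 'opening': np.float64(0.7972)}
```

View pics/s3.png

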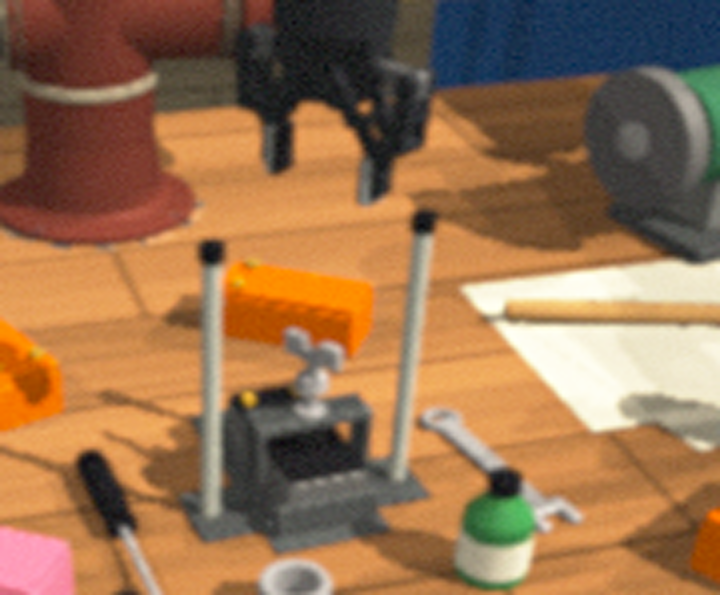

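Request:
{"fn": "arm_command", "kwargs": {
  "commands": [
    [1.5, 1, 60, 0, 0, 0, 0.8],
    [1.5, 1, 90, 0, 0, 0, 0.8],
    [1.5, 1, 120, 0, 0, 0, 0.8],
    [1.5, 1, 135, 0, 0, 0, 0.8],
    [1.5, 1, 145, 0, 0, 0, 0.8],
    [1.5, 1, 153, 0, 0, 0, 0.8],
    [1.5, 1, 157, 0, 0, 0, 0.8],
    [1.5, 1, 157, 0, 0, 0, 0.8]
  ]
}}

```text
time_s: 11.88
tool_pos: [0.5861, 0.0404, 0.1298]
tool_rot: [[0.847, 0.532, 0.001], [0.532, -0.847, -0.0], [0.001, 0.001, -1.0]]
ft_force: [-0.1, -1.0, -0.3]
opening: 0.801
```

Run:
```python
from h import *
c=cam('scene')
cv2.imwrite('pics/s4.png',cv2.resize(c['image'][130:250,290:390,::-1],None,fx=6,fy=5,interpolation=cv2.INTER_CUBIC))
s=status.get_state(); print({k:np.round(s[k],4) for k in ['tool_pos','tool_rot','ft_force','wrist_torque','joint_torque']})
```

```text
{'tool_pos': array([0.5865, 0.0404, 0.1306]), 'tool_rot': array([[ 8.466e-01,  5.322e-01,  2.100e-03],
       [ 5.322e-01, -8.466e-01, -1.000e-04],
       [ 1.700e-03,  1.200e-03, -1.000e+00]]), 'ft_force': array([ 0.85  ,  0.1252, -0.5589]), 'wrist_torque': array([-0.0152, -0.0007, -0.001 ]), 'joint_torque': array([-1.13000e-02, -3.61306e+01, -3.41702e+01, -1.00000e-03,
       -1.01000e-02, -1.90000e-03])}
```

View pics/s4.png

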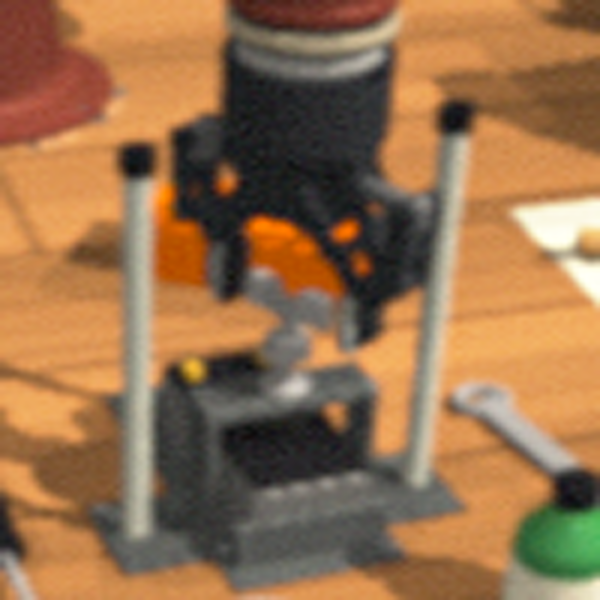

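Request:
{"fn": "arm_command", "kwargs": {
  "commands": [
    [0, 0, 0, 0, 0, 0, 0.5],
    [0, 0, 0, 0, 0, 0, 0.5],
    [0, 0, 0, 0, 0, 0, 0.5],
    [0, 0, 0, 0, 0, 0, 0.5],
    [0, 0, 0, 0, 0, 0, 0.5]
  ],
  "squeeze": 60
}}

```text
time_s: 12.35
tool_pos: [0.5865, 0.0403, 0.1314]
tool_rot: [[0.847, 0.532, 0.002], [0.532, -0.847, -0.0], [0.002, 0.002, -1.0]]
ft_force: [-1.7, 0.5, 5.8]
opening: 0.547
```

Run:
```python
from h import *
c=cam('scene')
cv2.imwrite('pics/s5.png',cv2.resize(c['image'][130:250,290:390,::-1],None,fx=6,fy=5,interpolation=cv2.INTER_CUBIC))
s=status.get_state(); print({k:np.round(s[k],4) for k in ['tool_pos','tool_rot','ft_force','wrist_torque','joint_torque','opening']})
```

```text
{'tool_pos': array([0.5865, 0.0402, 0.1314]), 'tool_rot': array([[ 8.467e-01,  5.321e-01,  2.400e-03],
       [ 5.321e-01, -8.467e-01, -5.000e-04],
       [ 1.800e-03,  1.700e-03, -1.000e+00]]), 'ft_force': array([-2.3605, -0.4187,  4.9636]), 'wrist_torque': array([-0.0804,  0.3535, -0.0312]), 'joint_torque': array([ 2.16600e-01, -3.35889e+01, -3.26468e+01,  2.14500e-01,
       -6.23100e-01,  5.50000e-03]), 'opening': np.float64(0.5451)}
```

View pics/s5.png

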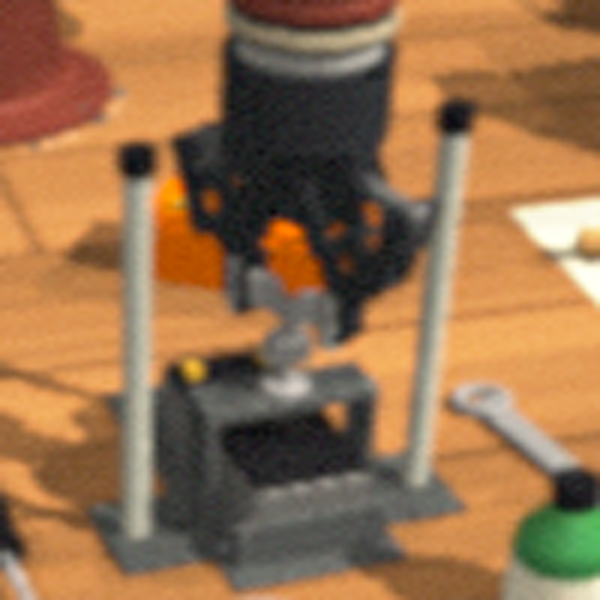

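Request:
{"fn": "arm_command", "kwargs": {
  "commands": [
    [0, 0, 0.33, 0, 0, 4, 0.5],
    [0, 0, 0.67, 0, 0, 8, 0.5],
    [0, 0, 1.0, 0, 0, 12, 0.5],
    [0, 0, 1.34, 0, 0, 16, 0.5],
    [0, 0, 1.67, 0, 0, 20, 0.5]
  ]
}}

```text
time_s: 12.82
tool_pos: [0.5872, 0.0405, 0.1298]
tool_rot: [[0.978, 0.208, 0.004], [0.208, -0.978, -0.0], [0.004, 0.001, -1.0]]
ft_force: [0.3, 0.5, 4.7]
opening: 0.546
```

```bash
cat > st.py <<'E'
from h import *
s=status.get_state(); R=np.array(s['tool_rot'])
print(round(s['time_s'],2),'yaw',round(float(np.degrees(np.arctan2(R[1,0],R[0,0]))),2),'p',np.round(s['tool_pos'],4),'f',np.round(s['ft_force'],1),'tq',np.round(s['wrist_torque'],3),'j6',round(float(s['joint_torque'][5]),3),'op',round(float(s['opening']),3))
E
python3 st.py
```

```text
12.82 yaw 11.98 p [0.5872 0.0405 0.1298] f [0.3 0.5 4.7] tq [ 0.068 -0.04   0.191] j6 -0.506 op 0.546
```

Request:
{"fn": "arm_command", "kwargs": {
  "commands": [
    [0, 0, 0.33, 0, 0, 4, 0.5],
    [0, 0, 0.67, 0, 0, 8, 0.5],
    [0, 0, 1.0, 0, 0, 12, 0.5],
    [0, 0, 1.34, 0, 0, 16, 0.5],
    [0, 0, 1.67, 0, 0, 20, 0.5]
  ]
}}

```text
time_s: 13.23
tool_pos: [0.5879, 0.0406, 0.1281]
tool_rot: [[0.99, -0.14, 0.006], [-0.14, -0.99, 0.0], [0.006, -0.001, -1.0]]
ft_force: [3.6, -0.0, 1.6]
opening: 0.549
```

```bash
python3 st.py
```

```text
13.23 yaw -8.02 p [0.5879 0.0406 0.1281] f [ 3.6 -0.   1.6] tq [ 0.062 -0.342  0.2  ] j6 -0.49 op 0.549
```

Request:
{"fn": "arm_command", "kwargs": {
  "commands": [
    [0, 0, 0.33, 0, 0, 4, 0.5],
    [0, 0, 0.67, 0, 0, 8, 0.5],
    [0, 0, 1.0, 0, 0, 12, 0.5],
    [0, 0, 1.34, 0, 0, 16, 0.5],
    [0, 0, 1.67, 0, 0, 20, 0.5]
  ]
}}

```text
time_s: 13.65
tool_pos: [0.5887, 0.0403, 0.1265]
tool_rot: [[0.883, -0.47, 0.008], [-0.47, -0.883, -0.0], [0.008, -0.004, -1.0]]
ft_force: [7.4, -0.7, 0.4]
opening: 0.545
```

```bash
python3 st.py
```

```text
13.65 yaw -28.02 p [0.5887 0.0403 0.1265] f [ 7.4 -0.7  0.4] tq [ 0.063 -0.768  0.211] j6 -0.478 op 0.545
```

Request:
{"fn": "arm_command", "kwargs": {
  "commands": [
    [0, 0, 0.25, 0, 0, 3, 0.5],
    [0, 0, 0.5, 0, 0, 6, 0.5],
    [0, 0, 0.75, 0, 0, 9, 0.5],
    [0, 0, 1.0, 0, 0, 12, 0.5],
    [0, 0, 1.25, 0, 0, 15, 0.5]
  ]
}}

```text
time_s: 14.07
tool_pos: [0.5892, 0.04, 0.1253]
tool_rot: [[0.731, -0.682, 0.01], [-0.682, -0.732, -0.001], [0.008, -0.006, -1.0]]
ft_force: [10.2, -2.2, -1.0]
opening: 0.55
```

```bash
python3 st.py
```

```text
14.07 yaw -42.99 p [0.5892 0.04   0.1253] f [10.2 -2.2 -1. ] tq [-0.064 -1.085  0.234] j6 -0.301 op 0.55
```

Request:
{"fn": "arm_command", "kwargs": {
  "commands": [
    [0, 0, 0, 0, 0, 0, 0.8],
    [0, 0, 0, 0, 0, 0, 0.8],
    [0, 0, 0, 0, 0, 0, 0.8],
    [0, 0, 0, 0, 0, 0, 0.8]
  ]
}}

```text
time_s: 14.4
tool_pos: [0.5853, 0.0406, 0.1228]
tool_rot: [[0.733, -0.68, -0.001], [-0.68, -0.733, 0.0], [-0.0, 0.0, -1.0]]
ft_force: [0.6, -0.4, -0.2]
opening: 0.799
```

```bash
python3 - <<'E'
from h import *
c=cam('scene')
cv2.imwrite('pics/s6.png',cv2.resize(c['image'][130:250,290:390,::-1],None,fx=6,fy=5,interpolation=cv2.INTER_CUBIC))
E
python3 st.py
```

```text
14.45 yaw -42.84 p [0.5853 0.0405 0.1228] f [-0.2  0.  -0.6] tq [-0.018  0.027  0.022] j6 -0.003 op 0.801
```

View pics/s6.png

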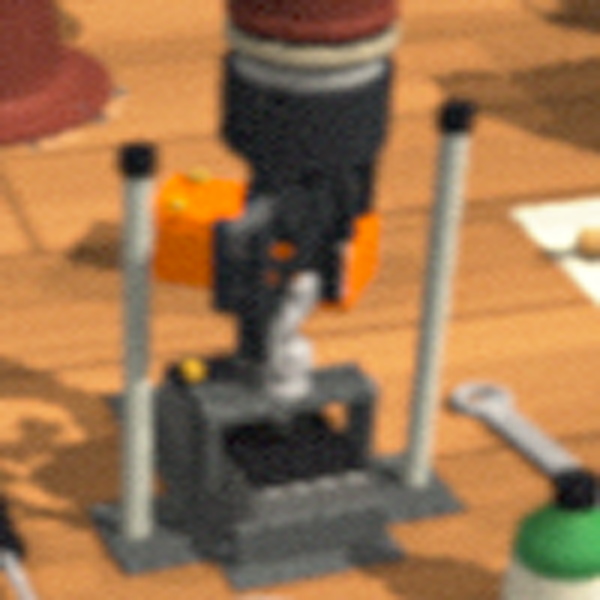

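Request:
{"fn": "arm_command", "kwargs": {
  "commands": [
    [1.5, 0, -7, 0, 0, 0, 0.8],
    [3, -0.4, -7, 0, 0, 0, 0.8],
    [3, -0.4, -7, 0, 0, -90, 0.8],
    [3, -0.4, -7, 0, 0, -90, 0.8],
    [3, -0.4, -7, 0, 0, -90, 0.8],
    [3, -0.4, -7, 0, 0, -90, 0.8],
    [3, -0.4, -7, 0, 0, -90, 0.8],
    [3, -0.4, -7, 0, 0, -90, 0.8],
    [3, -0.4, -7, 0, 0, -90, 0.8],
    [3, -0.4, -7, 0, 0, -90, 0.8],
    [3, -0.4, -7, 0, 0, -90, 0.8],
    [3, -0.4, -7, 0, 0, -90, 0.8],
    [3, -0.4, -7, 0, 0, -90, 0.8],
    [3, -0.4, -7, 0, 0, -90, 0.8],
    [3, -0.4, -7, 0, 0, -90, 0.8],
    [3, -0.4, -7, 0, 0, -90, 0.8],
    [3, -0.4, -7, 0, 0, -90, 0.8]
  ]
}}

```text
time_s: 15.87
tool_pos: [0.5883, 0.0386, 0.1304]
tool_rot: [[0.682, 0.732, 0.001], [0.732, -0.682, -0.0], [0.0, 0.0, -1.0]]
ft_force: [1.2, 0.2, -0.7]
opening: 0.801
```

```bash
python3 - <<'E'
from h import *
c=cam('scene')
cv2.imwrite('pics/s7.png',cv2.resize(c['image'][130:250,290:390,::-1],None,fx=6,fy=5,interpolation=cv2.INTER_CUBIC))
E
python3 st.py
```

```text
15.92 yaw 47.04 p [0.5882 0.0387 0.1303] f [-0.6 -0.5 -0.2] tq [ 0.014 -0.011 -0.007] j6 -0.009 op 0.803
```

View pics/s7.png

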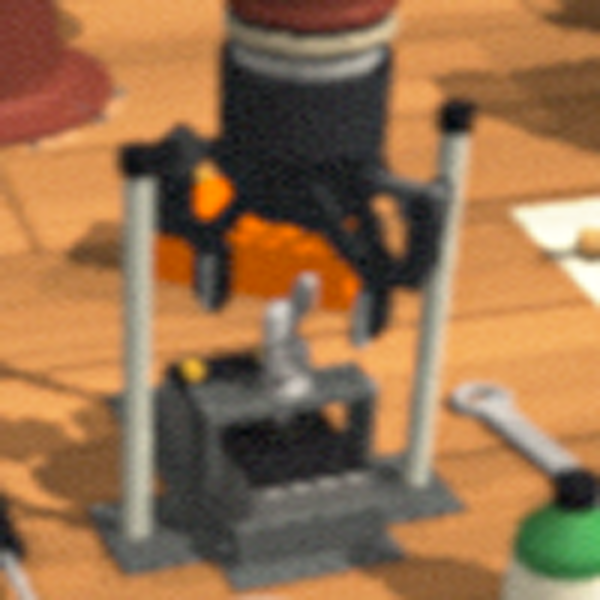

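Request:
{"fn": "arm_command", "kwargs": {
  "commands": [
    [0, 0, 0, 0, 0, 0, 0.03],
    [0, 0, 0, 0, 0, 0, 0.03],
    [0, 0, 0, 0, 0, 0, 0.03],
    [0, 0, 0, 0, 0, 0, 0.03],
    [0, 0, 0, 0, 0, 0, 0.03],
    [0, 0, 0, 0, 0, 0, 0.03],
    [0, 0, 0, 0, 0, 0, 0.03],
    [0, 0, 0, 0, 0, 0, 0.03]
  ],
  "squeeze": 60
}}

```text
time_s: 16.58
tool_pos: [0.5877, 0.0384, 0.1302]
tool_rot: [[0.68, 0.733, -0.001], [0.733, -0.68, -0.001], [-0.001, -0.0, -1.0]]
ft_force: [-3.5, -2.4, 2.7]
opening: 0.081
```

```bash
python3 st.py
```

```text
16.58 yaw 47.15 p [0.5877 0.0384 0.1302] f [-3.5 -2.4  2.7] tq [-0.335  0.517  0.08 ] j6 0.109 op 0.081
```

Request:
{"fn": "arm_command", "kwargs": {
  "commands": [
    [0, 0, 0.17, 0, 0, 2, 0.03],
    [0, 0, 0.33, 0, 0, 4, 0.03],
    [0, 0, 0.5, 0, 0, 6, 0.03]
  ]
}}

```text
time_s: 16.83
tool_pos: [0.5877, 0.0383, 0.1296]
tool_rot: [[0.754, 0.657, -0.001], [0.657, -0.754, -0.001], [-0.001, -0.0, -1.0]]
ft_force: [-3.1, -1.8, 2.6]
opening: 0.078
```

```bash
python3 st.py
```

```text
16.83 yaw 41.06 p [0.5877 0.0383 0.1296] f [-3.1 -1.8  2.6] tq [-0.316  0.495  0.162] j6 -0.162 op 0.078
```

Request:
{"fn": "arm_command", "kwargs": {
  "commands": [
    [0, 0, 0.17, 0, 0, 2, 0.03],
    [0, 0, 0.33, 0, 0, 4, 0.03],
    [0, 0, 0.5, 0, 0, 6, 0.03]
  ]
}}

```text
time_s: 17.08
tool_pos: [0.5877, 0.0383, 0.1291]
tool_rot: [[0.819, 0.574, -0.001], [0.574, -0.819, -0.001], [-0.001, 0.0, -1.0]]
ft_force: [-3.2, -2.7, 2.9]
opening: 0.08
```

```bash
python3 st.py
```

```text
17.08 yaw 35.06 p [0.5877 0.0383 0.1291] f [-3.2 -2.7  2.9] tq [-0.346  0.477  0.2  ] j6 -0.161 op 0.08
```

Request:
{"fn": "arm_command", "kwargs": {
  "commands": [
    [0, 0, 0.17, 0, 0, 2, 0.03],
    [0, 0, 0.33, 0, 0, 4, 0.03],
    [0, 0, 0.5, 0, 0, 6, 0.03]
  ]
}}

```text
time_s: 17.33
tool_pos: [0.5877, 0.0383, 0.1286]
tool_rot: [[0.874, 0.486, -0.001], [0.486, -0.874, -0.001], [-0.001, 0.0, -1.0]]
ft_force: [-2.8, -3.0, 4.0]
opening: 0.084
```

```bash
python3 st.py
```

```text
17.33 yaw 29.06 p [0.5877 0.0383 0.1286] f [-2.8 -3.   4. ] tq [-0.382  0.51   0.221] j6 -0.161 op 0.084
```

Request:
{"fn": "arm_command", "kwargs": {
  "commands": [
    [0, 0, 0.17, 0, 0, 2, 0.03],
    [0, 0, 0.33, 0, 0, 4, 0.03],
    [0, 0, 0.5, 0, 0, 6, 0.03]
  ]
}}

```text
time_s: 17.58
tool_pos: [0.5877, 0.0383, 0.1281]
tool_rot: [[0.92, 0.392, -0.001], [0.392, -0.92, -0.001], [-0.001, 0.0, -1.0]]
ft_force: [-3.8, -2.2, 3.2]
opening: 0.08
```

```bash
python3 st.py
```

```text
17.58 yaw 23.06 p [0.5877 0.0383 0.1281] f [-3.8 -2.2  3.2] tq [-0.347  0.498  0.287] j6 -0.161 op 0.08
```

Request:
{"fn": "arm_command", "kwargs": {
  "commands": [
    [0, 0, 0.17, 0, 0, 2, 0.03],
    [0, 0, 0.33, 0, 0, 4, 0.03],
    [0, 0, 0.5, 0, 0, 6, 0.03]
  ]
}}

```text
time_s: 17.83
tool_pos: [0.5877, 0.0383, 0.1276]
tool_rot: [[0.956, 0.293, -0.001], [0.293, -0.956, -0.001], [-0.001, 0.001, -1.0]]
ft_force: [-4.1, -1.7, 2.7]
opening: 0.078
```

```bash
python3 st.py
```

```text
17.83 yaw 17.06 p [0.5877 0.0383 0.1276] f [-4.1 -1.7  2.7] tq [-0.395  0.476  0.19 ] j6 -0.161 op 0.078
```

Request:
{"fn": "arm_command", "kwargs": {
  "commands": [
    [0, 0, 0.17, 0, 0, 2, 0.03],
    [0, 0, 0.33, 0, 0, 4, 0.03],
    [0, 0, 0.5, 0, 0, 6, 0.03]
  ]
}}

```text
time_s: 18.08
tool_pos: [0.5877, 0.0383, 0.1271]
tool_rot: [[0.981, 0.192, -0.001], [0.192, -0.981, -0.001], [-0.001, 0.001, -1.0]]
ft_force: [-3.2, -1.9, 2.2]
opening: 0.074
```

```bash
python3 st.py
```

```text
18.08 yaw 11.06 p [0.5877 0.0383 0.1271] f [-3.2 -1.9  2.2] tq [-0.332  0.49   0.187] j6 -0.161 op 0.074
```

Request:
{"fn": "arm_command", "kwargs": {
  "commands": [
    [0, 0, 0.17, 0, 0, 2, 0.03],
    [0, 0, 0.33, 0, 0, 4, 0.03],
    [0, 0, 0.5, 0, 0, 6, 0.03]
  ]
}}

```text
time_s: 18.33
tool_pos: [0.5876, 0.0383, 0.1266]
tool_rot: [[0.996, 0.088, -0.001], [0.088, -0.996, -0.001], [-0.001, 0.001, -1.0]]
ft_force: [-4.0, -2.3, 3.2]
opening: 0.077
```

```bash
python3 st.py
```

```text
18.33 yaw 5.06 p [0.5876 0.0383 0.1266] f [-4.  -2.3  3.2] tq [-0.353  0.55   0.179] j6 -0.162 op 0.077
```

Request:
{"fn": "arm_command", "kwargs": {
  "commands": [
    [0, 0, 0.17, 0, 0, 2, 0.03],
    [0, 0, 0.33, 0, 0, 4, 0.03],
    [0, 0, 0.5, 0, 0, 6, 0.03]
  ]
}}

```text
time_s: 18.58
tool_pos: [0.5877, 0.0383, 0.1261]
tool_rot: [[1.0, -0.016, -0.001], [-0.016, -1.0, -0.001], [-0.001, 0.001, -1.0]]
ft_force: [-3.6, -2.0, 3.0]
opening: 0.08
```

```bash
python3 st.py
```

```text
18.58 yaw -0.93 p [0.5877 0.0383 0.1261] f [-3.6 -2.   3. ] tq [-0.317  0.555  0.188] j6 -0.162 op 0.08
```

Request:
{"fn": "arm_command", "kwargs": {
  "commands": [
    [0, 0, 0.17, 0, 0, 2, 0.03],
    [0, 0, 0.33, 0, 0, 4, 0.03],
    [0, 0, 0.5, 0, 0, 6, 0.03]
  ]
}}

```text
time_s: 18.83
tool_pos: [0.5876, 0.0383, 0.1256]
tool_rot: [[0.993, -0.121, -0.001], [-0.121, -0.993, -0.001], [-0.001, 0.001, -1.0]]
ft_force: [-3.5, -2.1, 2.1]
opening: 0.077
```

```bash
python3 st.py
```

```text
18.83 yaw -6.94 p [0.5876 0.0383 0.1256] f [-3.5 -2.1  2.1] tq [-0.362  0.61   0.19 ] j6 -0.162 op 0.077
```

Request:
{"fn": "arm_command", "kwargs": {
  "commands": [
    [0, 0, 0.17, 0, 0, 2, 0.03],
    [0, 0, 0.33, 0, 0, 4, 0.03],
    [0, 0, 0.5, 0, 0, 6, 0.03]
  ]
}}

```text
time_s: 19.08
tool_pos: [0.5876, 0.0383, 0.1251]
tool_rot: [[0.975, -0.224, -0.001], [-0.224, -0.975, -0.001], [-0.001, 0.001, -1.0]]
ft_force: [-4.0, -2.4, 2.3]
opening: 0.078
```

```bash
python3 st.py
```

```text
19.08 yaw -12.94 p [0.5876 0.0383 0.1251] f [-4.  -2.4  2.3] tq [-0.399  0.634  0.162] j6 -0.162 op 0.078
```

Request:
{"fn": "arm_command", "kwargs": {
  "commands": [
    [0, 0, 0.17, 0, 0, 2, 0.03],
    [0, 0, 0.33, 0, 0, 4, 0.03],
    [0, 0, 0.5, 0, 0, 6, 0.03]
  ]
}}

```text
time_s: 19.33
tool_pos: [0.5876, 0.0383, 0.1246]
tool_rot: [[0.946, -0.325, -0.001], [-0.325, -0.946, -0.001], [-0.001, 0.001, -1.0]]
ft_force: [-4.0, -2.5, 3.2]
opening: 0.078
```

```bash
python3 st.py
```

```text
19.33 yaw -18.94 p [0.5876 0.0383 0.1246] f [-4.  -2.5  3.2] tq [-0.379  0.544  0.172] j6 -0.162 op 0.078
```

Request:
{"fn": "arm_command", "kwargs": {
  "commands": [
    [0, 0, 0.17, 0, 0, 2, 0.03],
    [0, 0, 0.33, 0, 0, 4, 0.03],
    [0, 0, 0.5, 0, 0, 6, 0.03]
  ]
}}

```text
time_s: 19.58
tool_pos: [0.5876, 0.0383, 0.1242]
tool_rot: [[0.907, -0.422, -0.001], [-0.422, -0.907, -0.001], [-0.001, 0.001, -1.0]]
ft_force: [-4.1, -2.9, 3.0]
opening: 0.081
```

```bash
python3 st.py
```

```text
19.58 yaw -24.93 p [0.5876 0.0383 0.1242] f [-4.1 -2.9  3. ] tq [-0.37   0.629  0.212] j6 -0.128 op 0.081
```

Request:
{"fn": "arm_command", "kwargs": {
  "commands": [
    [0, 0, 0.17, 0, 0, 2, 0.03],
    [0, 0, 0.33, 0, 0, 4, 0.03]
  ]
}}

```text
time_s: 19.75
tool_pos: [0.5876, 0.0383, 0.1239]
tool_rot: [[0.875, -0.484, -0.001], [-0.484, -0.875, -0.001], [-0.001, 0.001, -1.0]]
ft_force: [-4.3, -3.5, 3.9]
opening: 0.084
```

```bash
python3 st.py; python3 -c "
from h import *
s=status.get_state();print(np.round(s['joint_torque'],4),np.round(s['joint_velocities'],2))"
```

```text
19.75 yaw -28.93 p [0.5876 0.0383 0.1239] f [-4.3 -3.5  3.9] tq [-0.376  0.629  0.197] j6 -0.103 op 0.084
[  1.069  -35.4978 -34.8308   0.7389  -1.0586  -0.1033] [ 0.15  0.06  0.07  0.12 -0.18 23.68]
```

Request:
{"fn": "arm_command", "kwargs": {
  "commands": [
    [0, 0, 0.17, 0, 0, 2, 0.03],
    [0, 0, 0.33, 0, 0, 4, 0.03]
  ]
}}

```text
time_s: 19.92
tool_pos: [0.5876, 0.0383, 0.1236]
tool_rot: [[0.839, -0.544, -0.001], [-0.544, -0.839, -0.001], [-0.001, 0.002, -1.0]]
ft_force: [-4.3, -2.2, 4.0]
opening: 0.079
```

```bash
python3 st.py; python3 -c "
from h import *
s=status.get_state();print(np.round(s['joint_torque'],4),np.round(s['joint_velocities'],2))"
```

```text
19.92 yaw -32.92 p [0.5876 0.0383 0.1236] f [-4.3 -2.2  4. ] tq [-0.387  0.676  0.24 ] j6 -0.079 op 0.079
[  1.0331 -35.3793 -34.7756   0.7465  -1.1017  -0.0786] [-0.06  0.12  0.1  -0.05 -0.24 23.69]
```

Request:
{"fn": "arm_command", "kwargs": {
  "commands": [
    [0, 0, 0.17, 0, 0, 2, 0.03],
    [0, 0, 0.33, 0, 0, 4, 0.03]
  ]
}}

```text
time_s: 20.08
tool_pos: [0.5876, 0.0383, 0.1234]
tool_rot: [[0.8, -0.601, -0.001], [-0.601, -0.8, -0.001], [-0.0, 0.002, -1.0]]
ft_force: [-4.9, -1.9, 4.0]
opening: 0.077
```

```bash
python3 st.py
```

```text
20.08 yaw -36.92 p [0.5876 0.0383 0.1234] f [-4.9 -1.9  4. ] tq [-0.319  0.686  0.324] j6 -0.054 op 0.077
```

Request:
{"fn": "arm_command", "kwargs": {
  "commands": [
    [0, 0, 0.17, 0, 0, 2, 0.03],
    [0, 0, 0.33, 0, 0, 4, 0.03]
  ]
}}

```text
time_s: 20.25
tool_pos: [0.5876, 0.0383, 0.1231]
tool_rot: [[0.756, -0.655, -0.001], [-0.655, -0.756, -0.001], [-0.0, 0.002, -1.0]]
ft_force: [-5.0, -2.5, 4.5]
opening: 0.08
```

```bash
cat > avg.py <<'E'
from h import *
T=[];J=[];Y=[]
import sys
for i in range(int(sys.argv[1])):
    c=eyes.read_camera('scene' if i else 'top')
    if i==0: cv2.imwrite('pics/avg_top.png',c['image'][:,:,::-1])
    s=status.get_state();T.append(s['wrist_torque'][2]);J.append(s['joint_torque'][5]);R=s['tool_rot'];Y.append(np.degrees(np.arctan2(R[1][0],R[0][0])))
print(s['time_s'],np.round(T,3),'mean',np.mean(T),np.std(T),np.round(J,3),np.round(Y,2))
E
python3 st.py;python3 avg.py 12
```

```text
20.25 yaw -40.91 p [0.5876 0.0383 0.1231] f [-5.  -2.5  4.5] tq [-0.394  0.717  0.294] j6 -0.029 op 0.08
20.85 [0.255 0.145 0.105 0.131 0.128 0.119 0.153 0.129 0.085 0.153 0.093 0.151] mean 0.13726837571335765 0.04157280519349636 [0.363 0.277 0.145 0.122 0.119 0.119 0.119 0.119 0.119 0.119 0.119 0.119] [-40.99 -40.87 -40.85 -40.85 -40.85 -40.85 -40.85 -40.85 -40.85 -40.85
 -40.85 -40.85]
```

Request:
{"fn": "arm_command", "kwargs": {
  "commands": [
    [0, 0, 0.17, 0, 0, 2, 0.03],
    [0, 0, 0.33, 0, 0, 4, 0.03]
  ]
}}

```text
time_s: 21.02
tool_pos: [0.5876, 0.0383, 0.1228]
tool_rot: [[0.708, -0.706, -0.001], [-0.706, -0.708, -0.001], [-0.0, 0.002, -1.0]]
ft_force: [-5.0, -3.3, 5.2]
opening: 0.08
```

```bash
python3 st.py
```

```text
21.02 yaw -44.91 p [0.5876 0.0383 0.1228] f [-5.  -3.3  5.2] tq [-0.362  0.767  0.327] j6 -0.023 op 0.08
```

Request:
{"fn": "arm_command", "kwargs": {
  "commands": [
    [0, 0, 0.17, 0, 0, 2, 0.03],
    [0, 0, 0.3, 0, 0, 3.5, 0.03]
  ]
}}

```text
time_s: 21.18
tool_pos: [0.5875, 0.0383, 0.1225]
tool_rot: [[0.664, -0.748, -0.002], [-0.748, -0.664, -0.001], [-0.0, 0.002, -1.0]]
ft_force: [-4.8, -2.4, 4.5]
opening: 0.078
```

```bash
python3 st.py
```

```text
21.18 yaw -48.4 p [0.5875 0.0383 0.1225] f [-4.8 -2.4  4.5] tq [-0.354  0.745  0.346] j6 0.157 op 0.078
```

Request:
{"fn": "arm_command", "kwargs": {
  "commands": [
    [0, 0, 0, 0, 0, 0, 0.2],
    [0, 0, 0, 0, 0, 0, 0.2],
    [0, 0, 0, 0, 0, 0, 0.2],
    [0, 0, -40, 0, 0, 0, 0.2],
    [0, 0, -80, 0, 0, -7, 0.2],
    [0, 0, -120, 0, 0, -14, 0.2],
    [0, 0, -165, 0, 0, -21, 0.2],
    [0, 0, -165, 0, 0, -48, 0.2],
    [0, 0, -165, 0, 0, -48, 0.2],
    [0, 0, -165, 0, 0, -48, 0.2],
    [0, 0, -165, 0, 0, -48, 0.2]
  ]
}}

```text
time_s: 22.1
tool_pos: [0.5884, 0.0389, 0.2875]
tool_rot: [[1.0, -0.0, 0.001], [-0.0, -1.0, 0.0], [0.001, -0.0, -1.0]]
ft_force: [0.3, -0.7, 0.2]
opening: 0.202
```

```bash
python3 st.py
```

```text
22.1 yaw -0.01 p [0.5884 0.0389 0.2875] f [ 0.3 -0.7  0.2] tq [ 0.02   0.004 -0.04 ] j6 0.769 op 0.202
```

Tool yaw is now 0, so tool x is world x. Backing 150 mm to see the nut.

Request:
{"fn": "arm_command", "kwargs": {
  "commands": [
    [-150, 0, 0, 0, 0, 0, 0.8],
    [-150, 0, 0, 0, 0, 0, 0.8],
    [-150, 0, 0, 0, 0, 0, 0.8],
    [-150, 0, 0, 0, 0, 0, 0.8],
    [-150, 0, 0, 0, 0, 0, 0.8],
    [-150, 0, 0, 0, 0, 0, 0.8]
  ]
}}

```text
time_s: 22.6
tool_pos: [0.4378, 0.0398, 0.2875]
tool_rot: [[1.0, -0.006, 0.003], [-0.006, -1.0, 0.0], [0.003, -0.0, -1.0]]
ft_force: [-0.3, -0.3, 0.3]
opening: 0.8
```

```bash
cat > nutfit.py <<'E'
from h import *
A=[];Z=[]
for i in range(4):
    c=cam('top'); W=pts(c); m=np.zeros((400,640),bool); m[175:203,302:328]=1
    Q=W[m&(W[...,2]>.132)&(W[...,2]<.175)]; A.append(Q)
Q=np.vstack(A); q=Q[:,:2]; r=cv2.minAreaRect(q.astype(np.float32)*1000); ev=np.linalg.eigh(np.cov(q.T))[1][:,1]
s=(q-q.mean(0))@ev; t=(q-q.mean(0))@[-ev[1],ev[0]]
print(len(q)/4,q.mean(0),np.degrees(np.arctan(ev[1]/ev[0])),np.percentile(Q[:,2],[50,80,90]),r)
cv2.imwrite('pics/nf.png',cv2.resize(c['image'][145:235,264:364,::-1],None,fx=7,fy=6.6,interpolation=cv2.INTER_CUBIC))
im=c['image'];hsv=cv2.cvtColor(im,cv2.COLOR_RGB2HSV)
mm=np.zeros((400,640),bool); mm[195:230,300:335]=1
b=mm&(hsv[...,1]>110)&(hsv[...,2]>110)&(W[...,2]>.05); k,l,st,ce=cv2.connectedComponentsWithStats(b.astype(np.uint8))
for i in range(1,k):
    if st[i,4]>2: print(st[i],ce[i],at_z(c,*ce[i],.066))
E
python3 nutfit.py; python3 st.py
```

```text
48.75 [0.58514355 0.04081102] 42.05674156117353 [0.147676   0.14998192 0.1511684 ] ((585.1422729492188, 40.562774658203125), (47.033721923828125, 8.22928524017334), 40.12982940673828)
[322 212   3   4  12] [323.  213.5] [0.51884537 0.0151981  0.066     ]
22.8 yaw -0.35 p [0.4389 0.0396 0.2871] f [-0.6 -0.3  0.4] tq [-0.015 -0.002 -0.031] j6 -0.0 op 0.799
```

View pics/nf.png

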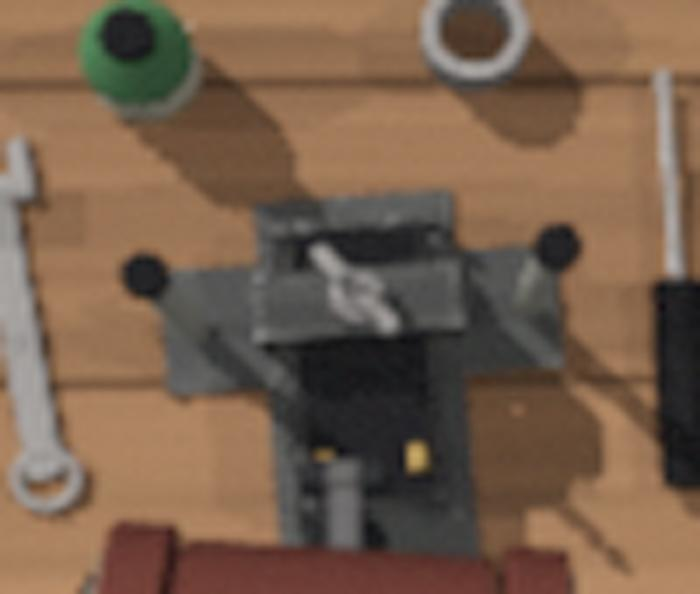

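Nut now at about 42° world, so about 170° turned, which agrees with the tool path (170.7°). My foot-force estimates disagree: about 33 N from torque and about 46 N from angle. I'll regrip over the ends with a firmer squeeze for a cleaner torque reading.

Request:
{"fn": "arm_command", "kwargs": {
  "commands": [
    [150, 0, 0, 0, 0, -42.5, 0.8],
    [150, 0, 0, 0, 0, -42.5, 0.8],
    [150, 0, 0, 0, 0, -42.5, 0.8],
    [150, 0, 0, 0, 0, -42.5, 0.8],
    [150, 0, 0, 0, 0, -42.5, 0.8],
    [150, 0, 0, 0, 0, -42.5, 0.8],
    [150, 0, 0, 0, 0, -42.5, 0.8],
    [150, 0, 0, 0, 0, -42.5, 0.8],
    [150, 0, 0, 0, 0, -42.5, 0.8]
  ]
}}

```text
time_s: 23.55
tool_pos: [0.5883, 0.0387, 0.2868]
tool_rot: [[0.743, 0.669, -0.0], [0.669, -0.743, 0.0], [-0.0, -0.0, -1.0]]
ft_force: [0.1, 0.2, -0.7]
opening: 0.797
```

```bash
python3 st.py
```

```text
23.55 yaw 42.0 p [0.5883 0.0387 0.2868] f [ 0.1  0.2 -0.7] tq [0.019 0.021 0.037] j6 0.006 op 0.797
```

Request:
{"fn": "arm_command", "kwargs": {
  "commands": [
    [0, 0, 40, 0, 0, 0, 0.75],
    [0, 0, 80, 0, 0, 0, 0.75],
    [0, 0, 115, 0, 0, 0, 0.75],
    [0, 0, 140, 0, 0, 0, 0.75],
    [0, 0, 155, 0, 0, 0, 0.75],
    [0, 0, 164, 0, 0, 0, 0.75],
    [0, 0, 169, 0, 0, 0, 0.75],
    [0, 0, 169, 0, 0, 0, 0.75],
    [0, 0, 169, 0, 0, 0, 0.75]
  ]
}}

```text
time_s: 24.3
tool_pos: [0.5889, 0.0387, 0.1195]
tool_rot: [[0.742, 0.671, 0.002], [0.671, -0.742, -0.0], [0.002, 0.002, -1.0]]
ft_force: [0.6, 0.1, 0.2]
opening: 0.751
```

```bash
python3 st.py
```

```text
24.3 yaw 42.12 p [0.5889 0.0387 0.1195] f [0.6 0.1 0.2] tq [-0.012 -0.041 -0.067] j6 0.004 op 0.751
```

Request:
{"fn": "arm_command", "kwargs": {
  "commands": [
    [0, 0, 0, 0, 0, 0, 0.5],
    [0, 0, 0, 0, 0, 0, 0.5],
    [0, 0, 0, 0, 0, 0, 0.5],
    [0, 0, 0, 0, 0, 0, 0.5],
    [0, 0, 0, 0, 0, 0, 0.5]
  ],
  "squeeze": 100
}}

```text
time_s: 24.72
tool_pos: [0.5883, 0.0377, 0.1209]
tool_rot: [[0.742, 0.671, 0.0], [0.671, -0.742, -0.002], [-0.001, 0.002, -1.0]]
ft_force: [-6.4, -2.4, 7.0]
opening: 0.535
```

```bash
python3 st.py
```

```text
24.72 yaw 42.14 p [0.5883 0.0377 0.1209] f [-6.4 -2.4  7. ] tq [-0.549  1.145  0.003] j6 -0.002 op 0.535
```

Request:
{"fn": "arm_command", "kwargs": {
  "commands": [
    [0, 0, 0.08, 0, 0, 1, 0.5]
  ]
}}

```text
time_s: 24.8
tool_pos: [0.5883, 0.0377, 0.1208]
tool_rot: [[0.753, 0.658, 0.0], [0.658, -0.753, -0.003], [-0.002, 0.002, -1.0]]
ft_force: [-6.6, -2.8, 7.0]
opening: 0.536
```

```bash
python3 st.py; python3 avg.py 5
```

```text
24.8 yaw 41.17 p [0.5883 0.0377 0.1208] f [-6.6 -2.8  7. ] tq [-0.605  1.122  0.319] j6 0.115 op 0.536
25.05 [0.284 0.237 0.21  0.214 0.212] mean 0.23130903926620813 0.027994772245479072 [0.351 0.285 0.222 0.213 0.213] [41.12 41.17 41.18 41.18 41.18]
```

Request:
{"fn": "arm_command", "kwargs": {
  "commands": [
    [0, 0, 0.08, 0, 0, 1, 0.5]
  ]
}}

```text
time_s: 25.13
tool_pos: [0.5882, 0.0377, 0.1207]
tool_rot: [[0.764, 0.645, 0.0], [0.645, -0.764, -0.003], [-0.002, 0.002, -1.0]]
ft_force: [-5.9, -2.8, 7.4]
opening: 0.537
```

```bash
python3 st.py; python3 avg.py 3
```

```text
25.13 yaw 40.19 p [0.5882 0.0377 0.1207] f [-5.9 -2.8  7.4] tq [-0.594  1.098  0.423] j6 0.097 op 0.537
25.2833 [0.221 0.271 0.218] mean 0.23677854814771448 0.02420948816878257 [0.355 0.296 0.235] [40.12 40.18 40.18]
```

Request:
{"fn": "arm_command", "kwargs": {
  "commands": [
    [0, 0, 0.16, 0, 0, 2, 0.5]
  ]
}}

```text
time_s: 25.37
tool_pos: [0.5882, 0.0377, 0.1206]
tool_rot: [[0.786, 0.618, 0.0], [0.618, -0.786, -0.003], [-0.002, 0.002, -1.0]]
ft_force: [-6.5, -2.4, 7.6]
opening: 0.537
```

```bash
python3 st.py; python3 avg.py 3
```

```text
25.37 yaw 38.17 p [0.5882 0.0377 0.1206] f [-6.5 -2.4  7.6] tq [-0.616  1.092  0.442] j6 -0.172 op 0.537
25.5167 [0.23  0.134 0.144] mean 0.169432311118259 0.043108529654879144 [0.366 0.262 0.137] [38.04 38.15 38.16]
```

Request:
{"fn": "arm_command", "kwargs": {
  "commands": [
    [0, 0, 0.03, 0, 0, 0.3, 0.5],
    [0, 0, 0.05, 0, 0, 0.6, 0.5]
  ]
}}

```text
time_s: 25.68
tool_pos: [0.5882, 0.0377, 0.1206]
tool_rot: [[0.792, 0.61, 0.0], [0.61, -0.792, -0.003], [-0.002, 0.002, -1.0]]
ft_force: [-6.5, -2.9, 7.3]
opening: 0.537
```

```bash
python3 st.py
```

```text
25.68 yaw 37.59 p [0.5882 0.0377 0.1206] f [-6.5 -2.9  7.3] tq [-0.602  1.12   0.334] j6 0.331 op 0.537
```

Request:
{"fn": "arm_command", "kwargs": {
  "commands": [
    [0, 0, 0.02, 0, 0, 0.3, 0.5]
  ]
}}

```text
time_s: 25.77
tool_pos: [0.5882, 0.0377, 0.1205]
tool_rot: [[0.796, 0.606, 0.0], [0.606, -0.796, -0.003], [-0.002, 0.002, -1.0]]
ft_force: [-6.2, -3.3, 7.5]
opening: 0.539
```

```bash
python3 st.py
```

```text
25.77 yaw 37.3 p [0.5882 0.0377 0.1205] f [-6.2 -3.3  7.5] tq [-0.611  1.116  0.381] j6 0.332 op 0.539
```

Request:
{"fn": "arm_command", "kwargs": {
  "commands": [
    [0, 0, 0.02, 0, 0, 0.3, 0.5]
  ]
}}

```text
time_s: 25.85
tool_pos: [0.5883, 0.0377, 0.1206]
tool_rot: [[0.799, 0.602, 0.0], [0.602, -0.799, -0.003], [-0.002, 0.002, -1.0]]
ft_force: [-5.9, -3.4, 8.2]
opening: 0.541
```

```bash
python3 st.py
```

```text
25.85 yaw 37.0 p [0.5883 0.0377 0.1206] f [-5.9 -3.4  8.2] tq [-0.618  1.143  0.385] j6 0.334 op 0.541
```

Request:
{"fn": "arm_command", "kwargs": {
  "commands": [
    [0, 0, 0.02, 0, 0, 0.3, 0.5]
  ]
}}

```text
time_s: 25.93
tool_pos: [0.5882, 0.0376, 0.1205]
tool_rot: [[0.802, 0.598, 0.0], [0.598, -0.802, -0.003], [-0.002, 0.002, -1.0]]
ft_force: [-6.1, -3.0, 7.2]
opening: 0.531
```

```bash
python3 st.py
```

```text
25.93 yaw 36.7 p [0.5882 0.0376 0.1205] f [-6.1 -3.   7.2] tq [-0.629  1.173  0.362] j6 0.336 op 0.531
```

Steady slow turning gives about 0.366 N·m at the wrist and 0.39 at joint 6, so roughly 35–40 N on the foot. Releasing and backing away.

Request:
{"fn": "arm_command", "kwargs": {
  "commands": [
    [0, 0, 0, 0, 0, 0, 0.75],
    [0, 0, 0, 0, 0, 0, 0.75],
    [0, 0, 0, 0, 0, 0, 0.75],
    [0, 0, 0, 0, 0, 0, 0.75],
    [0, 0, -20, 0, 0, 0, 0.75],
    [0, 0, -60, 0, 0, 0, 0.75],
    [0, 0, -100, 0, 0, 0, 0.75],
    [0, 0, -140, 0, 0, 0, 0.75],
    [0, 0, -175, 0, 0, 0, 0.75],
    [0, 0, -175, 0, 0, 0, 0.75],
    [-120, -90, -175, 0, 0, -10, 0.75],
    [-120, -90, -175, 0, 0, -10, 0.75],
    [-120, -90, -175, 0, 0, -10, 0.75],
    [-120, -90, -175, 0, 0, -10, 0.75],
    [-120, -90, -175, 0, 0, -10, 0.75],
    [-120, -90, -175, 0, 0, -10, 0.75]
  ]
}}

```text
time_s: 27.27
tool_pos: [0.4377, 0.0394, 0.2929]
tool_rot: [[0.686, 0.727, 0.002], [0.727, -0.686, -0.0], [0.001, 0.002, -1.0]]
ft_force: [-0.3, -0.4, -0.0]
opening: 0.75
```

```bash
python3 st.py; python3 nutfit.py
python3 - <<'E'
from h import *
c=cam('scene'); cv2.imwrite('pics/fin.png',c['image'][:,:,::-1]);
E
```

```text
27.27 yaw 46.65 p [0.4377 0.0394 0.2929] f [-0.3 -0.4 -0. ] tq [-0.021 -0.043  0.05 ] j6 -0.004 op 0.75
52.25 [0.58543527 0.04080086] 37.63609794075857 [0.14701675 0.14944455 0.15055023] ((585.45703125, 40.6203727722168), (47.98114776611328, 8.001897811889648), 38.01967239379883)
[322 212   3   4  11] [322.90909091 213.54545455] [0.51871141 0.01547205 0.066     ]
[309 214   2   3   6] [309.5 215. ] [0.51470442 0.05572077 0.066     ]
```

View pics/nf.png

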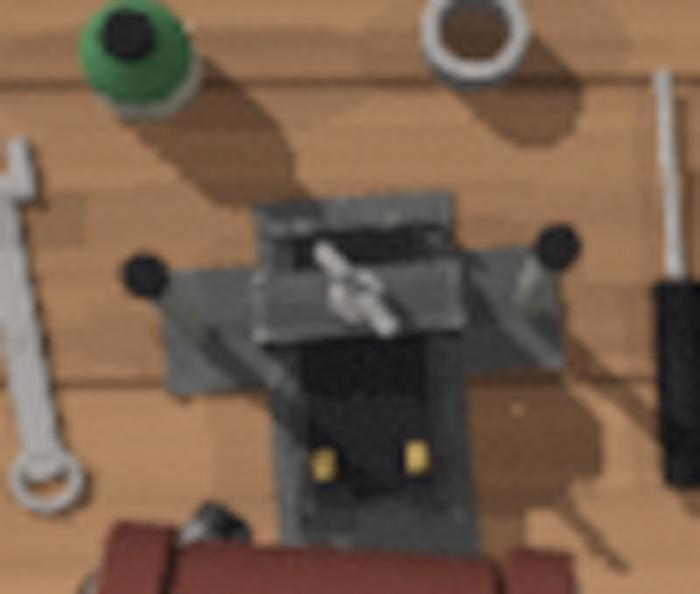

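View pics/fin.png

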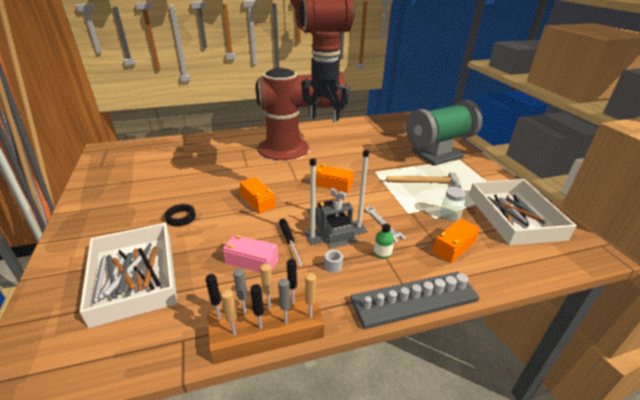

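The wrist read about +7.5 N vertically during that reading. The tool was pressing the nut down, and through the thread that hides roughly 7 N of foot force. Corrected, the estimate is 43–52 N, a bit above target. I'll regrip with the axial load taken off and ease back a few degrees while measuring.

Request:
{"fn": "arm_command", "kwargs": {
  "commands": [
    [103, 109, 0, 0, 0, 9, 0.75],
    [103, 109, 0, 0, 0, 9, 0.75],
    [103, 109, 0, 0, 0, 9, 0.75],
    [103, 109, 0, 0, 0, 9, 0.75],
    [103, 109, 0, 0, 0, 9, 0.75],
    [103, 109, 0, 0, 0, 9, 0.75],
    [103, 109, 0, 0, 0, 9, 0.75]
  ]
}}

```text
time_s: 28.1
tool_pos: [0.5881, 0.0394, 0.2919]
tool_rot: [[0.792, 0.611, -0.002], [0.611, -0.792, 0.0], [-0.001, -0.001, -1.0]]
ft_force: [0.0, -0.6, -0.7]
opening: 0.747
```

```bash
python3 st.py
```

```text
28.1 yaw 37.65 p [0.5881 0.0394 0.2919] f [ 0.  -0.6 -0.7] tq [-0.011 -0.055 -0.018] j6 0.0 op 0.747
```

Request:
{"fn": "arm_command", "kwargs": {
  "commands": [
    [-0.6, 0.8, 40, 0, 0, 0, 0.75],
    [-0.6, 0.8, 80, 0, 0, 0, 0.75],
    [-0.6, 0.8, 115, 0, 0, 0, 0.75],
    [-0.6, 0.8, 140, 0, 0, 0, 0.75],
    [-0.6, 0.8, 157, 0, 0, 0, 0.75],
    [-0.6, 0.8, 167, 0, 0, 0, 0.75],
    [-0.6, 0.8, 173, 0, 0, 0, 0.75],
    [-0.6, 0.8, 173, 0, 0, 0, 0.75],
    [-0.6, 0.8, 173, 0, 0, 0, 0.75]
  ]
}}

```text
time_s: 28.85
tool_pos: [0.5886, 0.0383, 0.1211]
tool_rot: [[0.792, 0.611, 0.002], [0.611, -0.792, -0.0], [0.002, 0.001, -1.0]]
ft_force: [1.2, 0.6, 0.5]
opening: 0.751
```

Request:
{"fn": "arm_command", "kwargs": {
  "commands": [
    [0, 0, 0, 0, 0, 0, 0.5],
    [0, 0, 0, 0, 0, 0, 0.5],
    [0, 0, 0, 0, 0, 0, 0.5],
    [0, 0, 0, 0, 0, 0, 0.5],
    [0, 0, -1.0, 0, 0, 0, 0.5],
    [0, 0, -1.0, 0, 0, 0, 0.5]
  ],
  "squeeze": 70
}}

```text
time_s: 29.35
tool_pos: [0.5883, 0.0376, 0.1224]
tool_rot: [[0.792, 0.611, 0.001], [0.611, -0.792, -0.002], [-0.001, 0.002, -1.0]]
ft_force: [-4.7, -3.6, 4.9]
opening: 0.545
```

```bash
python3 st.py
```

```text
29.35 yaw 37.65 p [0.5883 0.0376 0.1224] f [-4.7 -3.6  4.9] tq [-0.657  0.869 -0.009] j6 0.019 op 0.545
```

Request:
{"fn": "arm_command", "kwargs": {
  "commands": [
    [-1, 0, -0.8, 0, 0, 0, 0.5],
    [-2, 0, -1.5, 0, 0, 0, 0.5],
    [-2, 0, -1.5, 0, 0, 0, 0.5]
  ]
}}

```text
time_s: 29.6
tool_pos: [0.5882, 0.0375, 0.1225]
tool_rot: [[0.792, 0.611, 0.005], [0.611, -0.792, 0.001], [0.005, 0.002, -1.0]]
ft_force: [6.1, 0.9, -2.9]
opening: 0.541
```

```bash
python3 st.py
```

```text
29.6 yaw 37.64 p [0.5882 0.0375 0.1225] f [ 6.1  0.9 -2.9] tq [-0.099 -0.634 -0.012] j6 0.006 op 0.541
```

Request:
{"fn": "arm_command", "kwargs": {
  "commands": [
    [1, 0, 0.5, 0, 0, 0, 0.5],
    [1, 0, 0.5, 0, 0, -0.3, 0.5],
    [1, 0, 0.46, 0, 0, -0.6, 0.5],
    [1, 0, 0.43, 0, 0, -0.9, 0.5],
    [1, 0, 0.4, 0, 0, -1.2, 0.5]
  ]
}}

```text
time_s: 30.02
tool_pos: [0.5882, 0.0376, 0.1226]
tool_rot: [[0.779, 0.628, 0.003], [0.628, -0.779, -0.0], [0.002, 0.002, -1.0]]
ft_force: [4.3, -1.0, 3.4]
opening: 0.537
```

```bash
python3 st.py
```

```text
30.02 yaw 38.87 p [0.5882 0.0376 0.1226] f [ 4.3 -1.   3.4] tq [-0.5   -0.372 -0.067] j6 0.031 op 0.537
```

Request:
{"fn": "arm_command", "kwargs": {
  "commands": [
    [0, 0, -0.03, 0, 0, -0.3, 0.5]
  ]
}}

```text
time_s: 30.1
tool_pos: [0.5882, 0.0376, 0.1226]
tool_rot: [[0.775, 0.632, 0.003], [0.632, -0.775, -0.0], [0.002, 0.002, -1.0]]
ft_force: [4.6, -1.7, 3.8]
opening: 0.542
```

```bash
python3 st.py
```

```text
30.1 yaw 39.17 p [0.5882 0.0376 0.1226] f [ 4.6 -1.7  3.8] tq [-0.507 -0.445 -0.07 ] j6 0.027 op 0.542
```

Request:
{"fn": "arm_command", "kwargs": {
  "commands": [
    [0, 0, -0.03, 0, 0, -0.3, 0.5]
  ]
}}

```text
time_s: 30.18
tool_pos: [0.5882, 0.0376, 0.1226]
tool_rot: [[0.772, 0.636, 0.003], [0.636, -0.772, -0.0], [0.002, 0.002, -1.0]]
ft_force: [5.2, -1.2, 2.7]
opening: 0.54
```

```bash
python3 st.py
```

```text
30.18 yaw 39.47 p [0.5882 0.0376 0.1226] f [ 5.2 -1.2  2.7] tq [-0.519 -0.491  0.012] j6 0.024 op 0.54
```

Request:
{"fn": "arm_command", "kwargs": {
  "commands": [
    [0, 0, -0.03, 0, 0, -0.3, 0.5]
  ]
}}

```text
time_s: 30.27
tool_pos: [0.5882, 0.0376, 0.1226]
tool_rot: [[0.769, 0.64, 0.003], [0.64, -0.769, -0.0], [0.002, 0.002, -1.0]]
ft_force: [4.0, -1.6, 3.3]
opening: 0.54
```

```bash
python3 st.py
```

```text
30.27 yaw 39.76 p [0.5882 0.0376 0.1226] f [ 4.  -1.6  3.3] tq [-0.509 -0.588 -0.053] j6 0.023 op 0.54
```

Backward sliding torque is −0.04 N·m with 3 N of axial load. That puts the foot at about 38–40 N, using both directions with the axial correction. Letting go here.

Request:
{"fn": "arm_command", "kwargs": {
  "commands": [
    [0, 0, 0, 0, 0, 0, 0.75],
    [0, 0, 0, 0, 0, 0, 0.75],
    [0, 0, 0, 0, 0, 0, 0.75],
    [0, 0, 0, 0, 0, 0, 0.75],
    [0, 0, -20, 0, 0, 0, 0.75],
    [0, 0, -60, 0, 0, 0, 0.75],
    [0, 0, -100, 0, 0, 0, 0.75],
    [0, 0, -140, 0, 0, 0, 0.75],
    [0, 0, -175, 0, 0, 0, 0.75],
    [0, 0, -175, 0, 0, 0, 0.75],
    [-120, -90, -175, 0, 0, 0, 0.75],
    [-120, -90, -175, 0, 0, 0, 0.75],
    [-120, -90, -175, 0, 0, 0, 0.75],
    [-120, -90, -175, 0, 0, 0, 0.75],
    [-120, -90, -175, 0, 0, 0, 0.75],
    [-120, -90, -175, 0, 0, 0, 0.75]
  ]
}}

```text
time_s: 31.6
tool_pos: [0.4367, 0.0304, 0.2967]
tool_rot: [[0.769, 0.639, 0.001], [0.639, -0.769, 0.0], [0.001, 0.001, -1.0]]
ft_force: [0.4, -1.4, -0.5]
opening: 0.751
```

```bash
python3 st.py; python3 nutfit.py; python3 st.py
```

```text
31.6 yaw 39.74 p [0.4367 0.0304 0.2967] f [ 0.4 -1.4 -0.5] tq [-0.03  -0.04   0.014] j6 -0.007 op 0.751
48.75 [0.58515765 0.0405809 ] 41.56113688400936 [0.14727728 0.15016893 0.15095517] ((585.4267578125, 40.57792663574219), (47.09089660644531, 8.144822120666504), 39.52640914916992)
[322 212   3   4  12] [323.  213.5] [0.51884537 0.0151981  0.066     ]
[309 214   2   3   6] [309.5 215. ] [0.51470442 0.05572077 0.066     ]
31.8 yaw 39.75 p [0.4381 0.0303 0.2966] f [ 0.1 -0.1  0.8] tq [-0.    -0.022 -0.057] j6 0.0 op 0.752
```

View pics/nf.png

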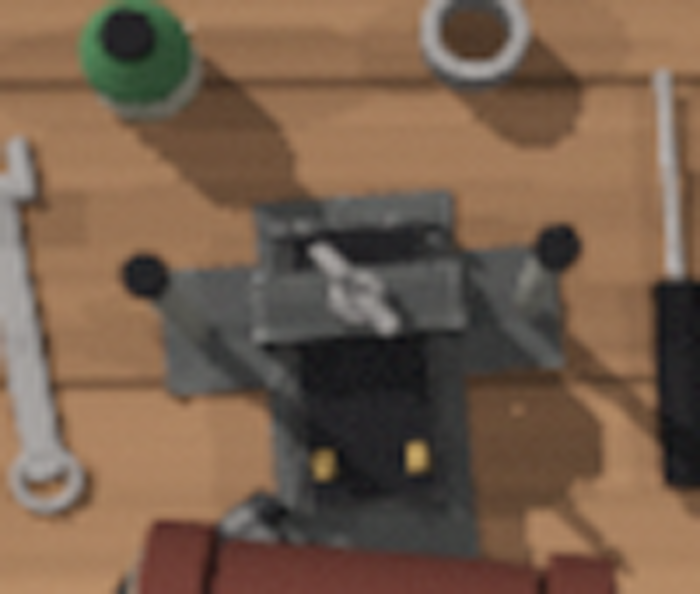

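The last view shows the nut holding at about 40–41°, the terminals unmoved at (323,213.5) and (309.5,215), and the posts and tools where they were. The arm is clear, so I'm handing in.

```bash
python3 -c "
from h import *
print(workorder.close_job())"
```

```text
the job is handed in; nothing more can be done
None
```

I've handed the job in at about 32 s of the 72 s allowed; the battery is home, and my best estimate is that the clamp foot bears on it with about 38–40 N.

- **Battery:** I pushed it along the tray until it met a hard stop, with at most about 25 N total on the fingers. Its terminals sit about 69 mm behind the screw axis (70 mm expected when home), and they had not moved in the last picture.
- **Nut:** I turned it clockwise in three grips, for about 175° in all. I then eased it back about 2° because the foot force looked slightly high. I let go and moved the arm clear; the nut stayed where I left it.
- **Surroundings:** The posts and the nearby tools looked unmoved in the last picture. The measured forces gave no sign of a knock on the posts.

**Foot force, where my checks disagreed:**

| Method | Foot force |
|---|---|
| Turning torque in both directions, corrected for the tool's vertical push on the nut | about 38–40 N |
| Angle turned since first touch, at 96 N per rad | nearer 50 N |

I trusted the torque figure. The angle figure may be high because I could only place the moment of touch and the nut's angle to within a couple of degrees, and that does not fully explain the gap. At its tightest, just before I eased it back, the angle method gave at most about 55 N, still below the 60 N limit.

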